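Seat the lens barrel in the V-block and hold it pressed

TASK

Turn the captive brass nut on the V-block fixture about a quarter turn anticlockwise (seen from above) so that its red keeper finger swings clear of the groove, then lift the lens barrel from its wooden rest and lay it along the groove, midway over the two V-blocks, with its glass end at the nut's end. Finish while holding: the gripper stays on the barrel and keeps pressing it down with about 15 N (not over 60 N), so that it bears well on both sloping sides of the groove. Leave the tools and parts round about where they are.

Things in the scene. Friction and masses are not known exactly. Their poses are not given: they have to be found in the camera images.
- cradle: fixed V-block fixture: grey plate 200 x 120 x 12 mm; origin centre of its underside, x along the groove to the nut's end. Two steel V-blocks, each 30 mm long (x -60 to -30 and 30 to 60 mm), 64 mm wide, top at z = 42 mm; groove with 45-degree sides, 40 mm wide at the top, apex at z = 22 mm. The 60 mm gap between them is free for fingers beside the barrel's middle
- seat (a point): where the barrel's centre lies when it is seated: on the groove's centre line midway between the V-blocks, 50.3 mm above the bench; axes as those of the fixture
- v_left: the sloping steel sides of both V-blocks at the fixture's +y side (one contact line); origin and axes as those of the fixture
- v_right: the sloping steel sides of both V-blocks at the fixture's -y side (the other contact line); origin and axes as those of the fixture
- keeper (a joint): turn of the captive brass nut with its red keeper finger, rad: 0 = finger straight across the groove, grows anticlockwise seen from above to the stop at 1.6 (finger points away beyond the fixture's end). Starts between 0 and 0.3. Friction about 0.06 N m; it stays where it is left
- nut_grip (a point): middle of the knurled brass nut, on its upright axis, 80 mm above the bench (fixture x = 68, y = 48 mm). Nut 31 mm in diameter, from 60 to 90 mm above the bench, with a 10 mm stub 4 mm high on top. Under it the red finger, 12 mm wide, 66 mm long from the axis, 48 to 55 mm above the bench. Axes turn with the nut: the finger points along -y
- barrel: lens barrel: aluminium cylinder 40 mm in diameter, 150 mm long, about 0.22 kg; black ribbed rubber band (34 mm) round its middle, brass ring and green glass at one end, black cap at the other. Origin: its centre on the axis; x to the glass end. Starts lying on the rest, axis 36 mm above the bench, glass end roughly away from the robot
- glass_end (a point): centre of the barrel's glass end face, 75 mm from its centre
- rest: wooden rest, fixed, 130 x 56 mm board 8 mm thick with two notched cross pieces (23 mm high) 50 mm either side of its middle, 14 mm thick; between them the barrel's middle stands free over the board. Origin: centre of the underside, x along the barrel. Behind it, about 0.65 m ahead of the robot, stands a tall dark green toolbox
- allen_set: bystander: hex key set in a red holder, 85 x 28 x 21 mm, origin centre of its underside
- bearing: bystander: ball bearing, 52 mm across, 15 mm high, origin centre of its underside
- spark_plug: bystander: spark plug lying down, 64 x 19 x 16 mm, origin centre of its underside
- gear: bystander: small steel gear, 60 mm across, 21 mm high, origin centre of its underside

How it is judged:
By the outcome, as a careful person would: the job done as asked, in the order asked, and still so for the second after the job is handed in, while the arm keeps its last pose, push and grip.
It also fails if it takes over 54 s, if anything falls off the work surface, if the arm or the gripper's body presses on something with over 40 N, if the wrist force passes 120 N, or if a joint passes its speed limit or range.

ROBOT

A 6-joint arm with a two-finger parallel gripper is mounted at the origin on a cart in front of the work surface, level with it; the furniture and walls round the work are solid. World frame = base frame: x ahead of the robot, y to its left, z up, the work surface at z = 0. Lengths are in m, angles in rad, forces in N, time in s.
With the tool pointing down it reaches from about 0.35 to 0.875 m from the base axis. Payload 4.2 kg.
Tool frame: the origin (TCP) lies at the very end of the fingers, on their centre line; the grasp point (between the pads) lies 19 mm behind it; x points along the fingers, y is the direction in which the jaws open and shut, and the axes are right-handed (so a half turn about x gives the same grasp; the last joint's range is limited). The gripper opens to 85 mm and grips with 20 to 120 N. Pads are 22 mm wide; open, the fingers measure 114 mm over their backs; the gripper's body (76 mm by 85 mm) begins 54 mm behind the grasp point. The pads swing forward as they close: fully open they stand 13 mm farther back than shut.
Start: joints at [-0.858, 0.385, 0.008, 0, -1.194, -0.259], TCP at [0.274, -0.562, 0.231] pointing down, gripper open.
Joint ranges: [-3.14, 3.14], [-1.21, 2.06], [-1.07, 1.41], [-3.16, 2.05], [-2.99, -0.16], [-3.1, 3.1]. Speed limits (rad/s): [2.79, 2.79, 3.14, 3.14, 3.14, 3.14].

INTERFACE

Orientations are given as a unit quaternion [w, x, y, z].
In Python, from cell import env gives the robot as it stands.
- The arm moves only by the tool step_arm, never from a script. Its argument "series" is a list that holds one entry, the list of rows, each a list of 6 numbers: the shift along the tool's x, y, z as a fraction of full scale, then the turn, a rotation vector about the tool's x, y, z as a fraction of full scale. In form: [[[x, y, z, wx, wy, wz], ...]]. A call has 1 to 8 rows; each row is the pose to reach, as a shift and turn from the pose commanded when the call began, along the tool's axes at that moment; what a row does not reach only later rows make up. Full scale, the value 1, is 0.1 m for a shift and 1.5 rad for a turn. A row lasts 1/12 s, in which the tool goes at most 41.7 mm and 7.16 degrees, less where a joint would pass 70% of its speed; a pose out of reach is approached as far as the arm can. A call with a number of a shift or a turn outside -1 to 1 is refused whole. A call with a gripper value outside its range is refused whole. "gripper" is the opening in per cent of the stroke, from 0 (shut) to 100 (fully open), set as the call begins (left out, the last holds). The fingers move at their own pace and stop on an object; the grip force is fixed at half the most. Time passes only in rows, so rows that repeat a pose let the fingers close. It gives the time, the measured TCP pose, the force and the opening at its end, in the units of the state.
- env.read_state(): the state, without advancing time (a new reading comes with each control period).
- env.get_image(name): name is "scene" or "top" or "wrist"; returns a dict with "img" (384x512x3 uint8, blue, green, red), "range_z" (384x512 float32, m along the optical axis (not along the pixel's ray), 0 where there is no reading), "fx", "fy", "cx", "cy" (pixels), "world_from_camera" (4x4, takes a point from camera to world coordinates). Camera axes: x right, y down, z forward; pixel columns grow to the right and rows downward; lengths in m; the calibration is good to about 2 mm. A picture is of the moment at which its call begins.
- env.finish_job(): hands the job in, once; it reports no verdict.
The state is a dict: "time_s": time; "q": joint angles; "joint_velocities": joint speeds; "effort": joint torques, N m; "eef_pos": TCP position; "orientation": TCP orientation; "contact_force": force on the tool from outside, world axes, zero at the start; "wrist_torque": the same for the moment, N m; "width": finger opening in m.
Only numpy, scipy, OpenCV 4.12 (cv2) and the standard library are available. Lean on these libraries where they do the work, as an engineer would, in place of code of your own. Each camera call takes 0.05 s, during which the arm holds its last target.

## Working session

There is one attempt and no reset: what is moved stays moved. The work goes in short steps, Python scripts to look and compute and a tool call to move; the robot and the scene stay as the last step left them, time stands still between calls to the robot, and variables do not carry over. Pictures are saved under pics/ and viewed, and the job is handed in when it is done.

Besides the shell and the picture viewer there is one more tool, called as name(argument=value, ...) on one line, values as JSON. step_arm: Moves the arm, as the interface text tells. Shift numbers are shares of 0.1 m and turn numbers shares of 1.5 rad, none past 1 either way. Its arguments: {"type":"object","properties":{"series":{"type":"array","items":{"type":"array","items":{"type":"array","items":{"type":"number"}}}},"gripper":{"type":"number"}},"required":["series"]}

```bash
mkdir -p pics; ls; python3 - <<'E'
from cell import env
import cv2,numpy as np
s=env.read_state()
for k,v in s.items(): print(k,np.round(v,4))
for n in ["scene","top","wrist"]:
    d=env.get_image(n); cv2.imwrite(f"pics/{n}0.png",d["img"]); np.savez(f"pics/{n}0.npz",**d)
    print(n,d["fx"],d["fy"],d["cx"],d["cy"],np.round(d["world_from_camera"],4).tolist())
E
```

```text
pics
time_s 0.0
q [-8.584e-01  3.856e-01  6.600e-03 -5.000e-04 -1.194e+00 -2.586e-01]
joint_velocities [-0.0027  0.0007 -0.0013  0.0003  0.0009 -0.0007]
effort [-0.00000e+00 -3.92289e+01  1.88400e+01  4.18610e+00 -4.60000e-03
  0.00000e+00]
eef_pos [ 0.2737 -0.5612  0.2302]
orientation [ 0.6888 -0.1582  0.6892  0.1597]
contact_force [-0.8898  0.1912  0.0913]
wrist_torque [0.0014 0.0104 0.0086]
width 0.0851
scene 446.4942916960207 446.4942916960207 258.03360256630947 192.88578244217885 [[-0.8107, -0.3786, 0.4465, -0.1065], [-0.5854, 0.5256, -0.6173, 0.7899], [-0.0009, -0.7619, -0.6477, 0.9177], [0.0, 0.0, 0.0, 1.0]]
top 372.7737010616658 372.7737010616658 252.6629785790004 189.77974587482868 [[0.0123, -0.9977, 0.0663, 0.4229], [-0.9997, -0.0136, -0.0199, -0.0197], [0.0207, -0.0661, -0.9976, 1.3349], [0.0, 0.0, 0.0, 1.0]]
wrist 327.2843487429549 327.2843487429549 252.62390799037368 192.1361533414367 [[-0.4371, 0.865, 0.2463, 0.2109], [0.8994, 0.4203, 0.1202, -0.5919], [0.0005, 0.274, -0.9617, 0.3736], [0.0, 0.0, 0.0, 1.0]]
```

View pics/scene0.png

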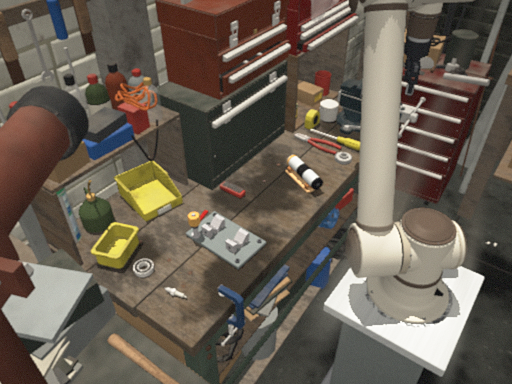

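View pics/top0.png

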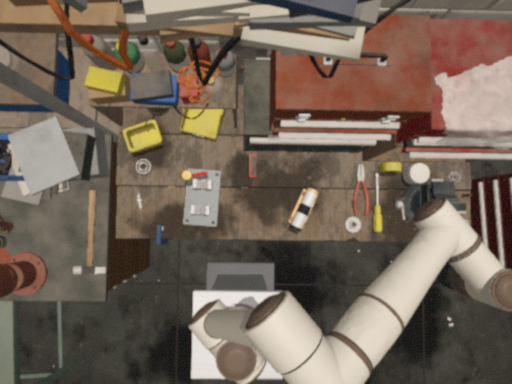

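The scene view shows the fixture near (228,238) with its nut at (194,218), and the barrel near (303,172). In the top view the fixture is at (202,197), the nut at (186,175) and the barrel at (303,208). I'll zoom in next.

```bash
cat > h.py <<'E'
import numpy as np,cv2
def load(f): return dict(np.load(f))
def ray(d,u,v):
    T=d["world_from_camera"]; r=T[:3,:3]@np.array([(u-d["cx"])/d["fx"],(v-d["cy"])/d["fy"],1.0]); return T[:3,3],r
def onz(d,u,v,z):
    o,r=ray(d,u,v); return o+r*(z-o[2])/r[2]
def proj(d,p):
    T=d["world_from_camera"]; c=T[:3,:3].T@(np.array(p)-T[:3,3]); return np.array([d["fx"]*c[0]/c[2]+d["cx"],d["fy"]*c[1]/c[2]+d["cy"]])
def crop(d,x0,y0,x1,y1,s,f): cv2.imwrite(f,cv2.resize(d["img"][y0:y1,x0:x1],None,fx=s,fy=s,interpolation=cv2.INTER_CUBIC))
E
python3 - <<'E'
from h import *
d=load("pics/top0.npz"); crop(d,170,150,330,250,5,"pics/topc.png")
d=load("pics/scene0.npz"); crop(d,170,140,340,270,4.5,"pics/scenec.png")
E
```

```text
(no output)
```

View pics/topc.png

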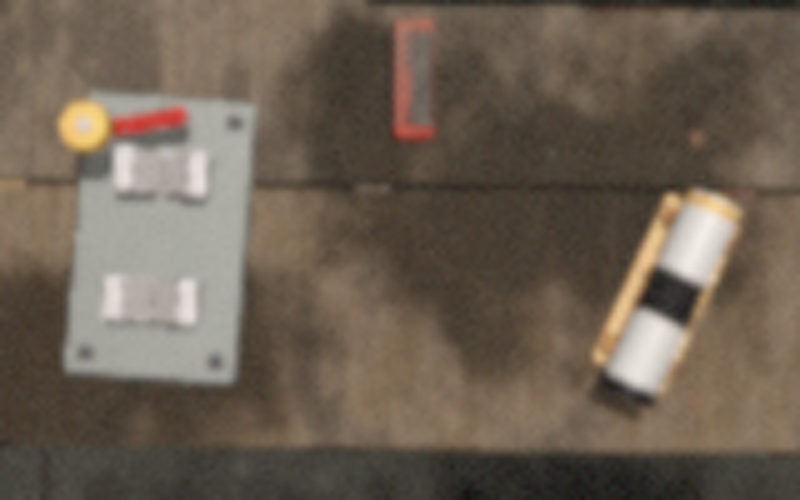

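View pics/scenec.png

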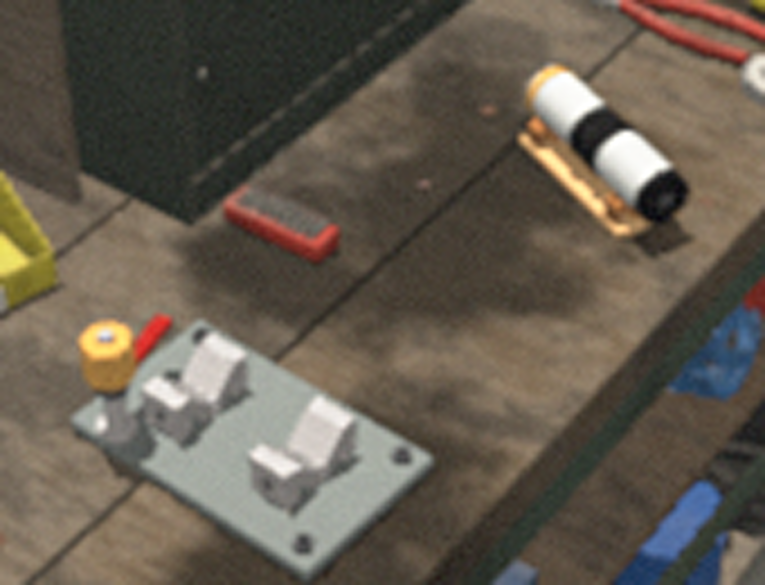

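View pics/wrist0.png

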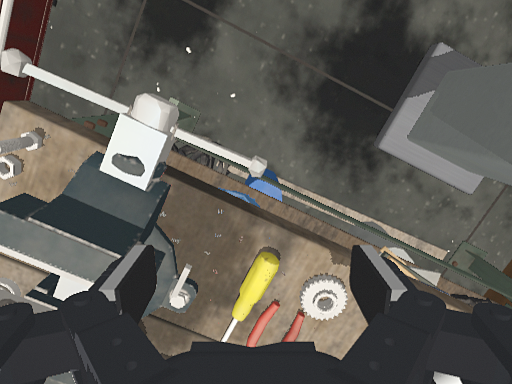

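```bash
python3 - <<'E'
from h import *
d=load("pics/top0.npz"); hsv=cv2.cvtColor(d["img"],cv2.COLOR_BGR2HSV)
def blob(m,x0,y0,x1,y1):
    mm=np.zeros_like(m); mm[y0:y1,x0:x1]=m[y0:y1,x0:x1]
    c=max(cv2.findContours(mm,0,1)[0],key=cv2.contourArea); return c
print(hsv[200,190],hsv[212,222],hsv[175,186],hsv[173,200],hsv[196,309],hsv[215,299],hsv[185,230])
H,S,V=[hsv[...,i].astype(int) for i in range(3)]
# plate corners by hand
K=[(92,92),(255,102),(238,385),(65,375)]
P=[onz(d,170+(u+.5)/5-.5,150+(v+.5)/5-.5,.012) for u,v in K]
P=np.array(P);print("corners",P.round(4).tolist()); print("ctr",P.mean(0).round(4))
ax=(P[0]+P[1]-P[2]-P[3])/2; ay=(P[0]+P[3]-P[1]-P[2])/2; print("len",np.linalg.norm(ax),np.linalg.norm(ay),"yaw",np.arctan2(ax[1],ax[0]),np.arctan2(-ay[0],ay[1]))
plate=((S<60)&(V>100)&(V<190)).astype(np.uint8)
c=blob(((S<55)&(V>95)).astype(np.uint8),180,165,224,230); r=cv2.minAreaRect(c);print(r,cv2.contourArea(c)); 
print([onz(d,*p,.012).round(4).tolist() for p in cv2.boxPoints(r)],onz(d,*r[0],.012))
n=blob(((H>12)&(H<32)&(S>110)&(V>120)).astype(np.uint8),178,166,194,184); M=cv2.moments(n); print("nut",cv2.boundingRect(n),onz(d,*cv2.minEnclosingCircle(n)[0],.09))
f=blob((((H<8)|(H>172))&(S>150)).astype(np.uint8),188,168,212,182);r=cv2.minAreaRect(f);print("finger",r,[onz(d,*p,.055).round(4).tolist() for p in cv2.boxPoints(r)])
b=blob(((S<50)&(V>140)).astype(np.uint8),288,185,322,235)
ys,xs=np.nonzero((S<55)&(V>130)&(np.indices(S.shape)[0]>=185)&(np.indices(S.shape)[0]<235)&(np.indices(S.shape)[1]>286)&(np.indices(S.shape)[1]<322))
print(len(xs)); pts=np.array([xs,ys],np.float32).T; r=cv2.minAreaRect(pts); print("barrel",r); bp=np.array([onz(d,*p,.05) for p in cv2.boxPoints(r)]);print(bp.round(4))
# band
for nm,uv in dict(glass=(709,205),band=(670,295),cap=(628,395)).items(): print(nm,onz(d,170+(uv[0]+.5)/5-.5,150+(uv[1]+.5)/5-.5,.05).round(4))
E
```

```text
[ 30  14 168] [15 78 91] [ 16  39 223] [  2 163 200] [ 18  13 234] [ 20  14 222] [ 16  73 105]
corners [[0.5854, 0.1851, 0.012], [0.5799, 0.0691, 0.012], [0.379, 0.0775, 0.012], [0.3846, 0.1993, 0.012]]
ctr [0.4822 0.1327 0.012 ]
len 0.20117798676677207 0.11898029515930206 yaw -0.05613146924995759 -0.04645604356531616
((202.2008056640625, 196.79095458984375), (36.214298248291016, 58.39556121826172), 5.19442892074585) 1803.5
[[0.3859, 0.2031, 0.012], [0.5922, 0.1894, 0.012], [0.5824, 0.0611, 0.012], [0.3758, 0.0761, 0.012]] [0.48353785 0.13248389 0.012     ]
nut (182, 170, 10, 11) [0.55227277 0.1783011  0.09      ]
finger ((198.98648071289062, 173.91893005371094), (2.1371870040893555, 12.494322776794434), 80.53767395019531) [[0.56, 0.162, 0.055], [0.5677, 0.1198, 0.055], [0.5604, 0.1185, 0.055], [0.5527, 0.1606, 0.055]]
329
barrel ((303.5592956542969, 209.29537963867188), (11.240431785583496, 38.48309326171875), 24.904767990112305)
[[ 0.3908 -0.1765  0.05  ]
 [ 0.5119 -0.2321  0.05  ]
 [ 0.496  -0.2676  0.05  ]
 [ 0.375  -0.2117  0.05  ]]
glass [ 0.5083 -0.2489  0.05  ]
band [ 0.4456 -0.222   0.05  ]
cap [ 0.3765 -0.1932  0.05  ]
```

```bash
cat >> h.py <<'E'
from scipy.spatial.transform import Rotation as Rr
def tool(s):
    q=s["orientation"]; return Rr.from_quat([q[1],q[2],q[3],q[0]])
def Rdown(psi): # tool x down, tool y heading psi
    x=np.array([0,0,-1.]);y=np.array([np.cos(psi),np.sin(psi),0]);return Rr.from_matrix(np.c_[x,y,np.cross(x,y)])
def goto(s,p,psi):
    R=tool(s); t=R.inv().apply(np.array(p)-s["eef_pos"])/0.1; w=(R.inv()*Rdown(psi)).as_rotvec()/1.5
    return t.round(3),w.round(3)
def psi(s):
    y=tool(s).as_matrix()[:,1]; return np.arctan2(y[1],y[0])
E
python3 - <<'E'
from h import *
from cell import env
s=env.read_state(); print(tool(s).as_matrix().round(3),psi(s),s["q"])
for ps in (psi(s),-0.8,-.3,0,.6): print(ps,goto(s,[.5525,.178,.2],ps))
d=load("pics/scene0.npz")
# check: project predicted points in scene
C=np.array([.4828,.1327]);a=-.055
def F(x,y,z): return [C[0]+x*np.cos(a)-y*np.sin(a),C[1]+x*np.sin(a)+y*np.cos(a),z]
im=d["img"].copy()
for p in [F(.1,.06,.012),F(.1,-.06,.012),F(-.1,.06,.012),F(-.1,-.06,.012),F(.068,.048,.094),F(.06,.032,.042),F(-.06,-.032,.042)]:
    u=proj(d,p); cv2.circle(im,(int(round(u[0])),int(round(u[1]))),1,(0,255,0),-1)
d["img"]=im; crop(d,180,200,290,280,7,"pics/chk.png")
E
```

```text
[[-0.001 -0.438  0.899]
 [ 0.001  0.899  0.438]
 [-1.     0.002 -0.   ]] 2.024442544234698 [-8.58409342e-01  3.85391370e-01  6.97751767e-03 -3.19353305e-04
 -1.19400070e+00 -2.58622920e-01]
2.024442544234698 (array([0.313, 5.424, 5.745]), array([ 0.   , -0.   , -0.001]))
-0.8 (array([0.313, 5.424, 5.745]), array([ 1.883, -0.002, -0.   ]))
-0.3 (array([0.313, 5.424, 5.745]), array([ 1.55e+00, -1.00e-03, -0.00e+00]))
0 (array([0.313, 5.424, 5.745]), array([ 1.35e+00, -1.00e-03, -1.00e-03]))
0.6 (array([0.313, 5.424, 5.745]), array([ 0.95 , -0.001, -0.001]))
```

View pics/chk.png

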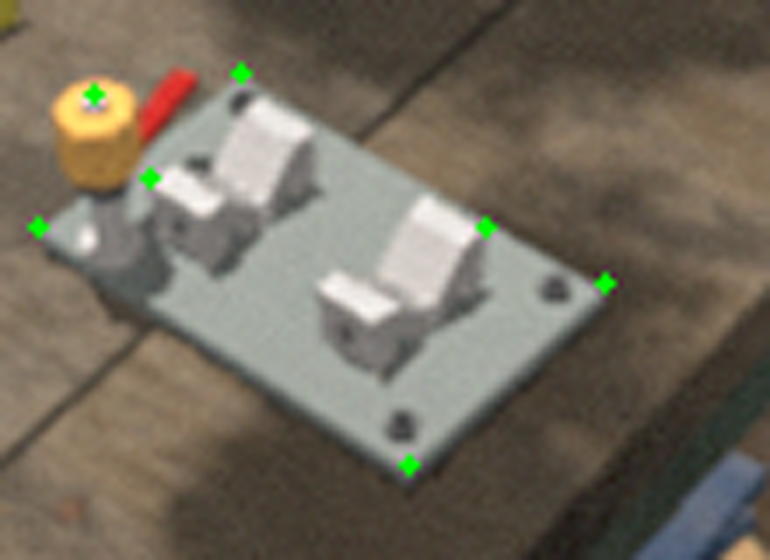

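The overlay agrees with the scene: plate corners, nut and block corners all land on the model. I'll move the arm to above the nut.

step_arm(series=[[[0.05, 0.9, 0.95, 0, 0, 0], [0.05, 0.9, 0.95, 0, 0, 0], [0.05, 0.9, 0.95, 0, 0, 0], [0.05, 0.9, 0.95, 0, 0, 0]]], gripper=100)

```text
time_s: 0.48
eef_pos: [0.3205, -0.4345, 0.2259]
orientation: [0.689, -0.159, 0.689, 0.161]
contact_force: [-0.7, 0.4, 0.5]
width: 0.0855
```

step_arm(series=[[[0.05, 0.9, 0.95, 0, 0, 0], [0.05, 0.9, 0.95, 0, 0, 0], [0.05, 0.9, 0.95, 0, 0, 0], [0.05, 0.9, 0.95, 0, 0, 0]]])

```text
time_s: 0.82
eef_pos: [0.3667, -0.3124, 0.2211]
orientation: [0.689, -0.16, 0.688, 0.161]
contact_force: [0.8, 0.9, -0.3]
width: 0.0851
```

step_arm(series=[[[0.05, 0.9, 0.95, 0, 0, 0], [0.05, 0.9, 0.95, 0, 0, 0], [0.05, 0.9, 0.95, 0, 0, 0], [0.05, 0.9, 0.95, 0, 0, 0]]])

```text
time_s: 1.15
eef_pos: [0.4132, -0.1902, 0.2162]
orientation: [0.689, -0.161, 0.688, 0.161]
contact_force: [-0.7, -0.6, 1.0]
width: 0.0855
```

```bash
python3 - <<'E'
from h import *
from cell import env
s=env.read_state(); print(s["time_s"],s["eef_pos"],psi(s),s["q"],s["contact_force"])
d=env.get_image("wrist");cv2.imwrite("pics/w1.png",d["img"]);np.savez("pics/w1.npz",**d)
print(goto(s,[.5525,.178,.2],psi(s)))
E
```

```text
1.15 [ 0.41318147 -0.19022167  0.21624809] 2.0299914156470757 [-7.29931160e-02  1.04744175e-01 -4.11858576e-01 -8.40279652e-04
 -1.05351437e+00 -1.03819297e+00] [-0.67651953 -0.57041208  0.95063355]
(array([0.166, 2.683, 2.881]), array([-0.   ,  0.001, -0.   ]))
```

View pics/w1.png

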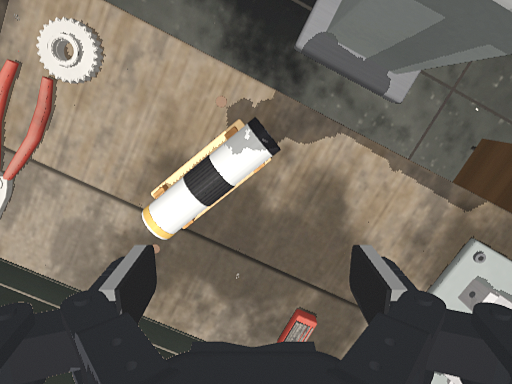

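```bash
python3 - <<'E'
from h import *
d=load("pics/w1.npz"); crop(d,130,105,295,250,4.8,"pics/w1c.png")
z=d["range_z"]
T=d["world_from_camera"]
for u,v in [(209,184),(240,155),(170,215),(120,150),(200,170)]:
    zz=z[v,u]; print(u,v,zz,(T@[(u-d["cx"])/d["fx"]*zz,(v-d["cy"])/d["fy"]*zz,zz,1])[:3].round(4))
# point cloud slice: points 0.03<z<0.07 near barrel
vv,uu=np.mgrid[105:250,130:295]; zz=z[105:250,130:295]
P=np.stack([(uu-d["cx"])/d["fx"]*zz,(vv-d["cy"])/d["fy"]*zz,zz,np.ones_like(zz)],-1)@T.T
P=P[zz>0][:,:3]; P=P[(P[:,2]>.046)&(P[:,2]<.07)]
print(len(P),P[:,2].max(),np.percentile(P[:,2],95))
m=P[:,:2].mean(0); w,v=np.linalg.eigh(np.cov((P[:,:2]-m).T)); a=v[:,1]; a*=np.sign(a[0]); t=(P[:,:2]-m)@a
print(m,np.arctan2(a[1],a[0]),np.percentile(t,[0,1,99,100]), "mid",m+a*(t.min()+t.max())/2)
E
```

```text
209 184 0.31104642 [ 0.4388 -0.224   0.0584]
240 155 0.30435252 [ 0.4009 -0.2096  0.0574]
170 215 0.32154042 [ 0.485  -0.2456  0.0566]
120 150 0.35919613 [ 0.4635 -0.328   0.0016]
200 170 0.31442714 [ 0.432  -0.2376  0.0514]
5519 0.05992915009417665 0.05779073867883239
[ 0.43784994 -0.2252183 ] -0.43310484175824515 [-0.07200261 -0.07087664  0.07648133  0.07887908] mid [ 0.44097071 -0.2266613 ]
```

View pics/w1c.png

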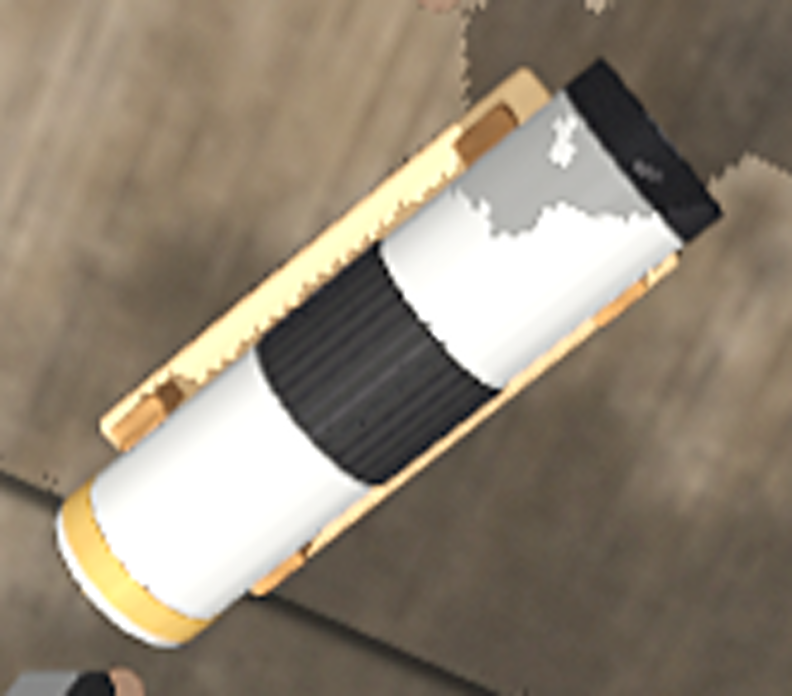

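step_arm(series=[[[0.05, 0.9, 0.95, 0, 0, 0], [0.05, 0.9, 0.95, 0, 0, 0], [0.05, 0.9, 0.95, 0, 0, 0], [0.05, 0.9, 0.95, 0, 0, 0]]])

```text
time_s: 1.53
eef_pos: [0.4596, -0.0686, 0.2113]
orientation: [0.689, -0.16, 0.688, 0.16]
contact_force: [0.5, 0.2, 0.2]
width: 0.0855
```

```bash
python3 - <<'E'
from h import *
from cell import env
s=env.read_state(); print(s["time_s"],s["eef_pos"],psi(s),s["q"],s["contact_force"])
d=env.get_image("wrist");cv2.imwrite("pics/w2.png",d["img"]);np.savez("pics/w2.npz",**d)
print(goto(s,[.5525,.178,.2],psi(s)))
E
```

```text
1.5333 [ 0.45964428 -0.06863139  0.21125057] 2.0283226050567214 [ 2.02782466e-01  1.26708064e-01 -3.99955596e-01 -1.76767215e-05
 -1.04286258e+00 -1.31604343e+00] [0.50265662 0.16705933 0.21923058]
(array([0.114, 1.803, 1.922]), array([0.   , 0.001, 0.   ]))
```

View pics/w2.png

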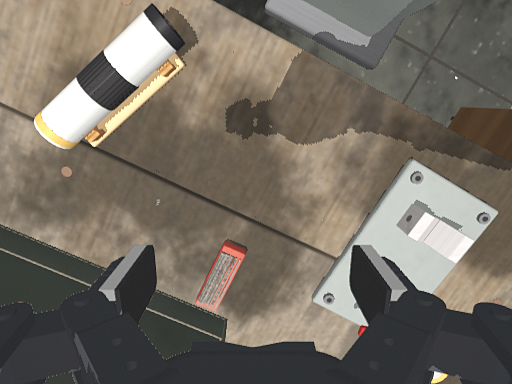

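step_arm(series=[[[0.06, 0.9, 0.96, 0, 0, 0], [0.06, 0.9, 0.96, 0, 0, 0], [0.06, 0.9, 0.96, 0, 0, 0], [0.06, 0.9, 0.96, 0, 0, 0]]])

```text
time_s: 1.92
eef_pos: [0.5068, 0.0538, 0.2049]
orientation: [0.689, -0.16, 0.688, 0.16]
contact_force: [-0.7, -0.4, 1.1]
width: 0.0854
```

```bash
python3 - <<'E'
from h import *
from cell import env
s=env.read_state(); print(s["time_s"],s["eef_pos"],psi(s),s["q"],s["contact_force"])
d=env.get_image("wrist");cv2.imwrite("pics/w3.png",d["img"]);np.savez("pics/w3.npz",**d)
print(goto(s,[.5525,.178,.15],psi(s)))
E
```

```text
1.9167 [0.50679181 0.05383066 0.20492444] 2.0267436353149426 [ 4.24945528e-01  2.10448254e-01 -3.11952817e-01  3.59288850e-04
 -1.04727321e+00 -1.53997380e+00] [-0.68027493 -0.44115293  1.14674546]
(array([0.55 , 0.914, 0.957]), array([0.   , 0.001, 0.   ]))
```

View pics/w3.png

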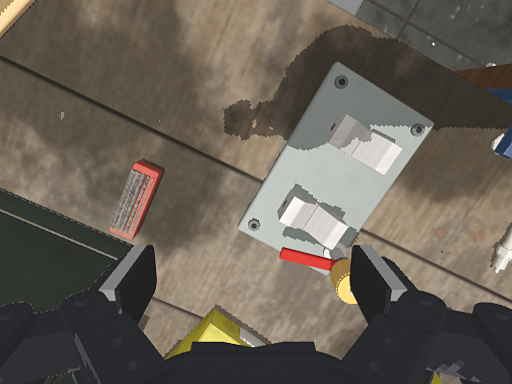

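```bash
python3 - <<'E'
from h import *
d=load("pics/w3.npz"); crop(d,225,50,445,305,2.3,"pics/w3c.png")
for u,v in [(338,62),(434,125),(239,228)]: print(onz(d,u,v,.012).round(4))
C=np.array([.4828,.1327]);a=-.055
def F(x,y,z): return [C[0]+x*np.cos(a)-y*np.sin(a),C[1]+x*np.sin(a)+y*np.cos(a),z]
im=d["img"].copy()
for p in [F(.1,-.06,.012),F(-.1,.06,.012),F(-.1,-.06,.012),F(.068,.048,.094)]+[F(x,y,.042) for x in (-.06,-.03,.03,.06) for y in (-.032,-.02,.02,.032)]:
    u=proj(d,p); print(u.round(0));cv2.circle(im,(int(round(u[0])),int(round(u[1]))),1,(0,255,0),-1)
d["img"]=im; crop(d,225,50,445,310,2.3,"pics/w3c.png")
E
```

```text
[0.3778 0.0815 0.012 ]
[0.3868 0.1983 0.012 ]
[0.574  0.0696 0.012 ]
[235. 231.]
[434. 124.]
[334.  62.]
[355. 293.]
[344. 116.]
[355. 122.]
[390. 144.]
[401. 150.]
[326. 145.]
[337. 151.]
[372. 171.]
[382. 177.]
[293. 198.]
[303. 204.]
[337. 222.]
[347. 228.]
[277. 223.]
[287. 229.]
[321. 246.]
[331. 252.]
```

View pics/w3c.png

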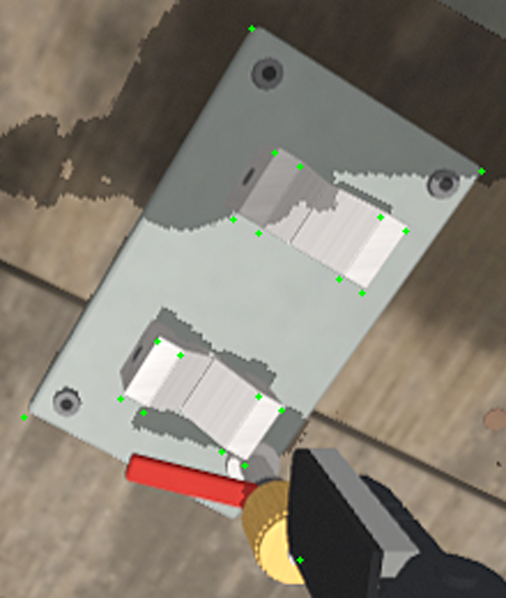

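```bash
python3 - <<'E'
from h import *
from scipy.optimize import least_squares
d=load("pics/w3.npz"); crop(d,325,240,375,310,10,"pics/w3n.png")
E
```

```text
(no output)
```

View pics/w3n.png

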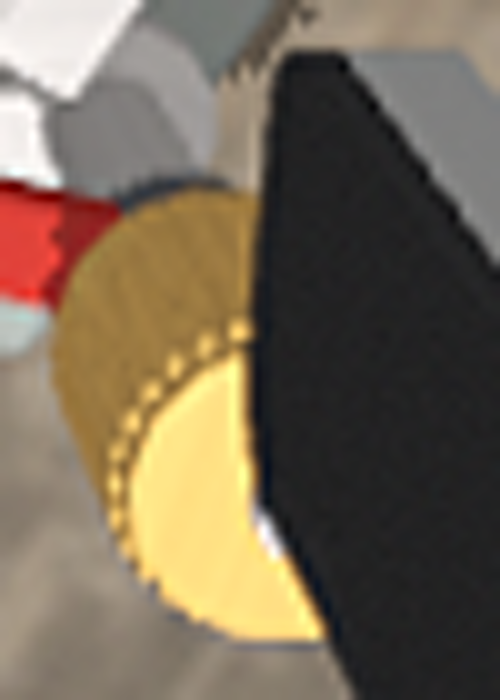

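```bash
python3 - <<'E'
from h import *
from scipy.optimize import least_squares
d=load("pics/w3.npz")
q=[(108,480),(115,530),(150,585),(190,622),(240,640),(320,640),(130,415),(180,350),(240,325)]
P=np.array([onz(d,325+(u+.5)/10-.5,240+(v+.5)/10-.5,.09) for u,v in q])[:,:2]
r=least_squares(lambda x:np.hypot(*(P-x[:2]).T)-.0155,[.552,.178]); print(r.x,r.fun.round(4))
r=least_squares(lambda x:np.hypot(*(P-x[:2]).T)-x[2],[.552,.178,.0155]); print(r.x,r.fun.round(4))
E
```

```text
[0.5510786  0.17475625] [-0.0001 -0.0004 -0.0005  0.0003  0.0008  0.0014 -0.      0.0012  0.0011]
[0.54985287 0.17610162 0.01698106] [ 0.0001 -0.     -0.0003  0.0001  0.0001 -0.     -0.0001  0.0004 -0.0003]
```

step_arm(series=[[[0.1, 0.9, 0.94, 0, 0, 0], [0.3, 0.9, 0.94, 0, 0, 0], [0.6, 0.9, 0.94, 0, 0, 0], [0.75, 0.9, 0.94, 0, 0, 0], [0.75, 0.9, 0.94, 0, 0, 0]]])

```text
time_s: 2.38
eef_pos: [0.5473, 0.1724, 0.1236]
orientation: [0.685, -0.16, 0.693, 0.158]
contact_force: [-1.2, -0.4, -1.2]
width: 0.0852
```

```bash
python3 - <<'E'
from h import *
from cell import env
s=env.read_state(); print(s["time_s"],s["eef_pos"],psi(s),s["q"],s["contact_force"])
print(goto(s,[.5515,.1765,.061],psi(s)))
for n in("scene","wrist"):
    d=env.get_image(n);cv2.imwrite(f"pics/{n}4.png",d["img"]);
    if n=="scene": crop(d,150,160,290,280,5.5,"pics/s4c.png")
E
```

```text
2.3833 [0.54730697 0.17242397 0.12357974] 2.0237045059716827 [ 0.58639688  0.40335765 -0.25663163 -0.00235467 -0.92233717 -1.70285019] [-1.15671484 -0.37326079 -1.21611295]
(array([0.625, 0.018, 0.063]), array([ 0.   , -0.008, -0.   ]))
```

View pics/wrist4.png

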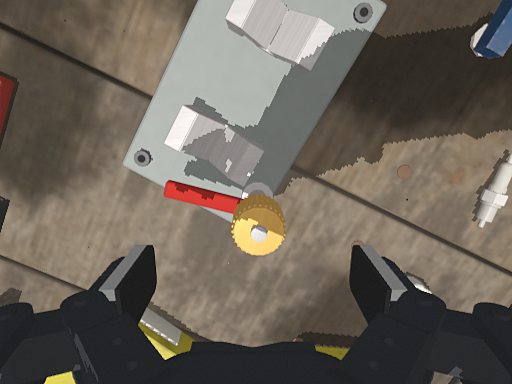

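View pics/s4c.png

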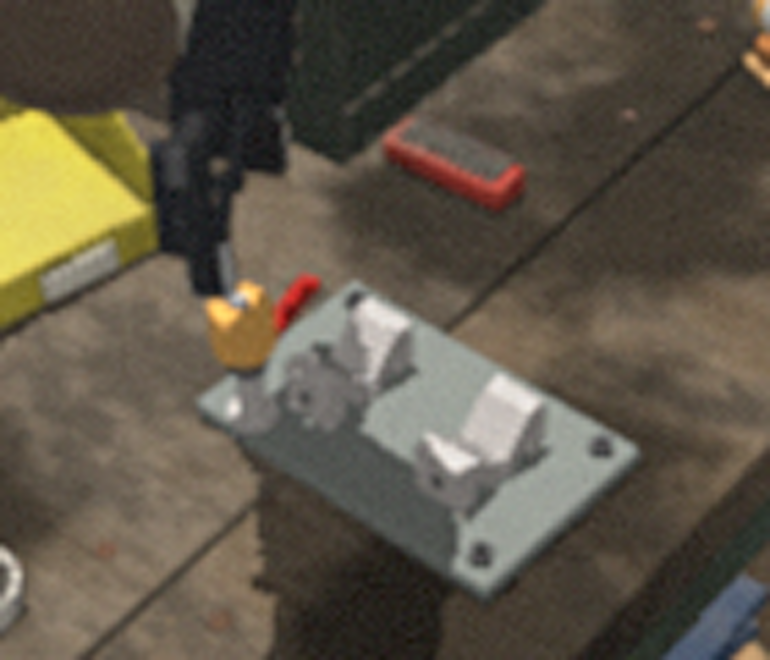

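The wrist view shows the nut clear between the fingers, with its stub at (258,234).

```bash
python3 - <<'E'
from h import *
from cell import env
s=env.read_state(); print(s["time_s"],s["eef_pos"],s["q"].round(3) if hasattr(s["q"],"round") else s["q"])
d=env.get_image("wrist"); np.savez("pics/w5.npz",**d)
hsv=cv2.cvtColor(d["img"],cv2.COLOR_BGR2HSV); m=((hsv[...,0]>12)&(hsv[...,0]<32)&(hsv[...,1]>90)&(hsv[...,2]>200)).astype(np.uint8)
m[:,:220]=0;m[:,300:]=0;m[:200]=0;m[275:]=0
c=max(cv2.findContours(m,0,1)[0],key=cv2.contourArea); (x,y),r=cv2.minEnclosingCircle(c); print(x,y,r,onz(d,x,y,.09),onz(d,x+r,y,.09)-onz(d,x,y,.09))
crop(d,210,180,310,270,6,"pics/w5c.png")
for u,v in [(258,234)]: print(onz(d,u,v,.094))
print(goto(s,[.5515,.1765,.061],psi(s)))
E
```

```text
2.4833 [0.54912815 0.17137568 0.12886266] [ 0.584  0.396 -0.254  0.    -0.925 -1.702]
259.0 226.5 26.7442569732666 [0.55029665 0.17606347 0.09      ] [-0.00697265  0.01434536  0.        ]
[0.55338742 0.17685485 0.094     ]
(array([0.678, 0.036, 0.047]), array([-0.   , -0.003,  0.001]))
```

View pics/w5c.png

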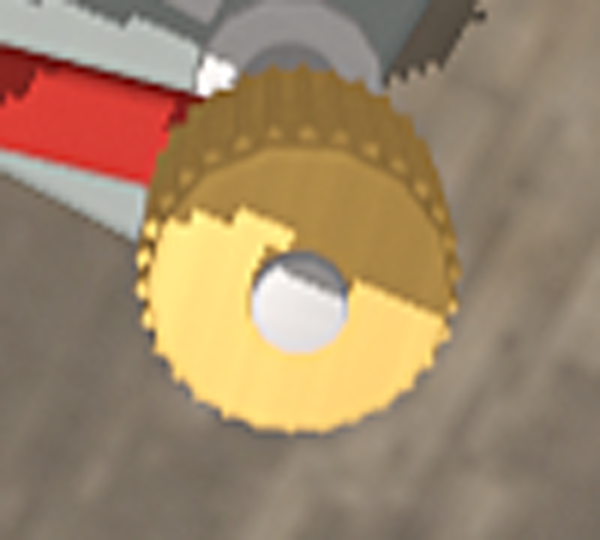

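```bash
python3 - <<'E'
from h import *
from cell import env
d=load("pics/w5.npz"); s=env.read_state()
a=onz(d,259.2,227,.09);b=onz(d,259.4,230,.094);print(a,b)
p=(a+b)/2; p[2]=.061; print(s["eef_pos"],goto(s,p,psi(s)))
E
```

```text
[0.55053105 0.17631164 0.09      ] [0.550765   0.17648143 0.094     ]
[0.54991207 0.17155047 0.13059458] (array([0.696, 0.041, 0.028]), array([-0.   , -0.001,  0.   ]))
```

step_arm(series=[[[0.0, 0.04, 0.03, 0, 0, 0], [0.35, 0.04, 0.03, 0, 0, 0], [0.6, 0.04, 0.03, 0, 0, 0], [0.69, 0.04, 0.03, 0, 0, 0], [0.69, 0.04, 0.03, 0, 0, 0], [0.69, 0.04, 0.03, 0, 0, 0]]])

```text
time_s: 3.03
eef_pos: [0.5516, 0.1783, 0.0629]
orientation: [0.69, -0.159, 0.688, 0.159]
contact_force: [0.2, 0.4, 0.3]
width: 0.0852
```

step_arm(series=[[[0, 0, 0, 0, 0, 0], [0, 0, 0, 0, 0, 0], [0, 0, 0, 0, 0, 0], [0, 0, 0, 0, 0, 0], [0, 0, 0, 0, 0, 0], [0, 0, 0, 0, 0, 0], [0, 0, 0, 0, 0, 0], [0, 0, 0, 0, 0, 0]]], gripper=0)

```text
time_s: 3.7
eef_pos: [0.5516, 0.1772, 0.0628]
orientation: [0.689, -0.16, 0.688, 0.159]
contact_force: [2.3, -5.6, 5.9]
width: 0.0291
```

```bash
python3 - <<'E'
from h import *
from cell import env
s=env.read_state(); print(s["time_s"],s["eef_pos"],psi(s),s["q"],s["contact_force"],s["wrist_torque"],s["width"])
E
```

```text
3.7 [0.55160067 0.1771827  0.06280042] 2.0253286159665445 [ 0.59143396  0.48039995 -0.31563767  0.00317167 -0.77406815 -1.70996417] [ 2.3431093  -5.64665273  5.91074879] [-1.51656    -0.5231469   0.03676677] 0.02906836364486714
```

step_arm(series=[[[0, 0, 0, -0.05, 0, 0], [0, 0, 0, -0.12, 0, 0], [0, 0, 0, -0.2, 0, 0], [0, 0, 0, -0.28, 0, 0], [0, 0, 0, -0.36, 0, 0], [0, 0, 0, -0.43, 0, 0], [0, 0, 0, -0.5, 0, 0], [0, 0, 0, -0.5, 0, 0]]])

```text
time_s: 4.37
eef_pos: [0.5514, 0.1773, 0.0628]
orientation: [0.582, -0.402, 0.582, 0.401]
contact_force: [1.0, -4.7, 5.1]
width: 0.0293
```

```bash
python3 - <<'E'
from h import *
from cell import env
s=env.read_state(); print(s["time_s"],s["eef_pos"],psi(s),s["q"],s["contact_force"],s["wrist_torque"],s["width"])
for n in("scene","wrist"):
    d=env.get_image(n);cv2.imwrite(f"pics/{n}6.png",d["img"]);np.savez(f"pics/{n}6.npz",**d)
    if n=="scene": crop(d,150,160,290,280,5.5,"pics/s6c.png")
E
```

```text
4.3667 [0.55142363 0.17731784 0.0628069 ] 2.7787576632320223 [ 0.59165469  0.48032671 -0.31559216  0.00274681 -0.77437958 -0.95645342] [ 0.98162308 -4.69489729  5.05131008] [-1.32802392 -0.22318725  0.03474345] 0.029300290950769452
```

View pics/wrist6.png

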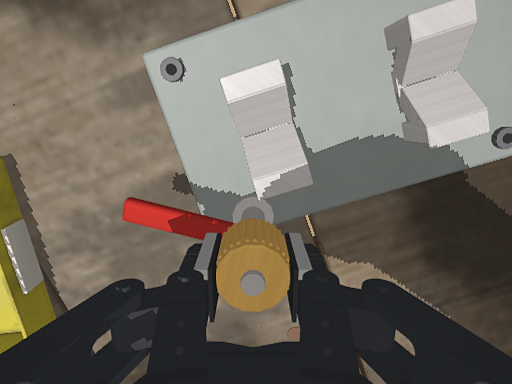

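View pics/s6c.png

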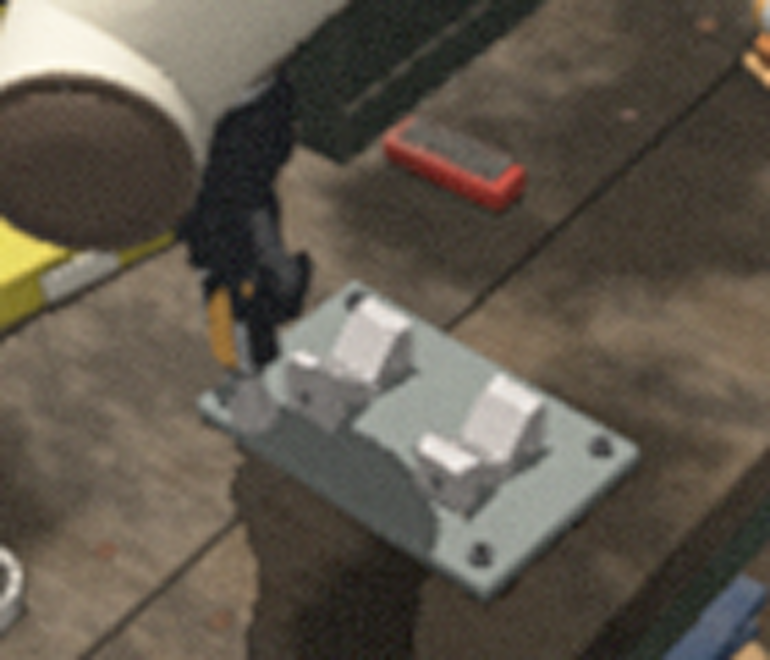

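```bash
cat >> h.py <<'E'
def keeper(d,nut=(.5513,.1773),yaw=-.055):
    hsv=cv2.cvtColor(d["img"],cv2.COLOR_BGR2HSV).astype(int); m=(((hsv[...,0]<6)|(hsv[...,0]>174))&(hsv[...,1]>180)&(hsv[...,2]>80)).astype(np.uint8)
    best=None
    for c in cv2.findContours(m,0,1)[0]:
        if cv2.contourArea(c)<60: continue
        P=np.array([onz(d,*p,.055) for p in c[:,0].astype(float)])[:,:2]; r=np.hypot(*(P-nut).T)
        if r.max()<.09:
            far=P[r>r.max()-.008].mean(0); near=P[r<r.min()+.02].mean(0)
            print("tip r",r.max(),"keeper by tip",np.arctan2(*(far-nut)[::-1])+np.pi/2-yaw,"by line",np.arctan2(*(far-near)[::-1])+np.pi/2-yaw)
E
python3 - <<'E'
from h import *
keeper(load("pics/wrist6.npz")); keeper(load("pics/w5.npz"))
E
```

```text
tip r 0.06550022190340458 keeper by tip 0.9678823050712827 by line 1.0307755870100934
tip r 0.06609171086398036 keeper by tip 0.22756039008683154 by line 0.2626560054296277
```

step_arm(series=[[[0, 0, 0, -0.07, 0, 0], [0, 0, 0, -0.14, 0, 0], [0, 0, 0, -0.21, 0, 0], [0, 0, 0, -0.28, 0, 0], [0, 0, 0, -0.34, 0, 0], [0, 0, 0, -0.38, 0, 0], [0, 0, 0, -0.38, 0, 0]]])

```text
time_s: 5.05
eef_pos: [0.5513, 0.1773, 0.0628]
orientation: [-0.446, 0.549, -0.446, -0.548]
contact_force: [1.3, -4.5, 5.1]
width: 0.0294
```

```bash
python3 - <<'E'
from h import *
from cell import env
s=env.read_state(); print(s["time_s"],s["eef_pos"],psi(s),s["q"],s["contact_force"],s["wrist_torque"],s["width"])
d=env.get_image("wrist");cv2.imwrite(f"pics/w7.png",d["img"]);keeper(d)
E
```

```text
5.05 [0.55125243 0.17733284 0.06282775] -2.9358609353803984 [ 0.59181083  0.48022614 -0.31567206  0.00264448 -0.77474584 -0.38796941] [ 1.34041836 -4.4590064   5.08749186] [-1.3907686  -0.10762773  0.08270604] 0.029437130955888815
tip r 0.06513231996448131 keeper by tip 1.5404575725058562 by line 1.6006739195146753
```

View pics/w7.png

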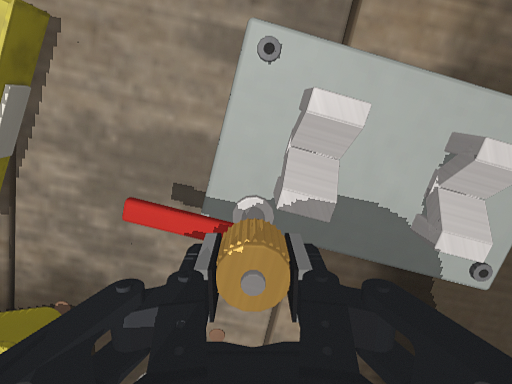

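The red finger now points past the fixture's end, with keeper at about 1.55. I'll release it and lift.

step_arm(series=[[[0, 0, 0, 0, 0, 0], [0, 0, 0, 0, 0, 0], [0, 0, 0, 0, 0, 0], [0, 0, 0, 0, 0, 0], [0, 0, 0, 0, 0, 0], [0, 0, 0, 0, 0, 0]]], gripper=100)

```text
time_s: 5.6
eef_pos: [0.5505, 0.1786, 0.0612]
orientation: [0.447, -0.548, 0.447, 0.548]
contact_force: [0.7, 0.2, 0.9]
width: 0.0852
```

step_arm(series=[[[-0.2, 0, 0, 0, 0, 0], [-0.5, 0, 0, 0, 0, 0], [-0.8, 0, 0, 0, 0, 0], [-1.0, 0, 0, 0, 0, 0], [-1.0, 0, 0, 0, 0, 0]]])

```text
time_s: 6.02
eef_pos: [0.5533, 0.1798, 0.1667]
orientation: [-0.45, 0.55, -0.443, -0.547]
contact_force: [-0.5, 0.3, 0.6]
width: 0.0853
```

```bash
python3 - <<'E'
from h import *
from cell import env
s=env.read_state(); print(s["time_s"],s["eef_pos"],psi(s),s["q"],s["contact_force"],s["width"])
d=env.get_image("wrist");cv2.imwrite(f"pics/w8.png",d["img"]);keeper(d);np.savez("pics/w8.npz",**d)
print(goto(s,[.442,-.225,.18],4.31-2*np.pi))
E
```

```text
6.0167 [0.55326605 0.17981151 0.16667846] -2.9373975151924725 [ 0.59333665  0.3605865  -0.20223747  0.00187938 -0.99778932 -0.39014036] [-0.54186781  0.27493107  0.6084846 ] 0.08531072397642965
tip r 0.0651979131933586 keeper by tip 1.5432554616713945 by line 1.57490223349099
(array([-0.161,  1.909, -3.738]), array([-0.643, -0.002,  0.007]))
```

View pics/w8.png

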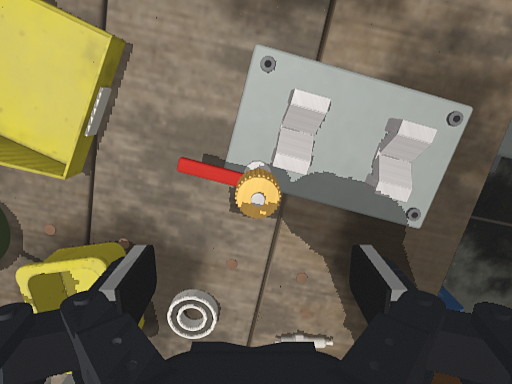

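```bash
python3 - <<'E'
from h import *
d=load("pics/w8.npz"); crop(d,220,40,480,235,3,"pics/w8c.png")
E
```

```text
(no output)
```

View pics/w8c.png

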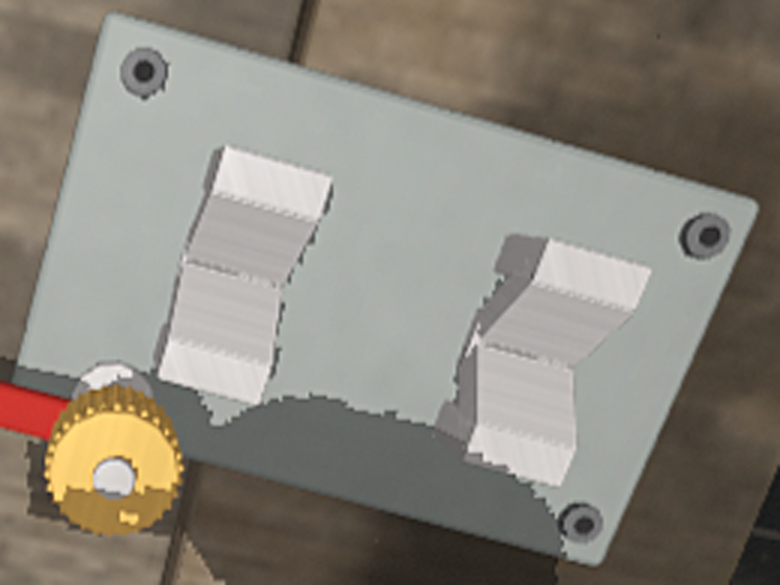

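```bash
python3 - <<'E'
from h import *
from scipy.optimize import least_squares
d=load("pics/w8.npz")
L=[(225,147,.06,-.032,.042),(333,177,.03,-.032,.042),(160,375,.06,.032,.042),(262,403,.03,.032,.042),(547,240,-.03,-.032,.042),(651,270,-.06,-.032,.042),(467,458,-.03,.032,.042),(560,487,-.06,.032,.042),(187,260,.06,0,.022),(280,285,.03,0,.022),(483,347,-.03,0,.022),(573,367,-.06,0,.022),(105,12,.1,-.06,.012),(759,201,-.1,-.06,.012),(600,568,-.1,.06,.012),(114,477,.068,.048,.094)]
A=np.array(L); P=np.array([onz(d,220+(a[0]+.5)/3-.5,40+(a[1]+.5)/3-.5,a[4]) for a in L])[:,:2]
def f(x):
    c,s=np.cos(x[2]),np.sin(x[2]); return (A[:,2:4]@np.array([[c,s],[-s,c]])+x[:2]-P).ravel()
r=least_squares(f,[.483,.133,-.055],loss="soft_l1",f_scale=.001); print(r.x, (f(r.x).reshape(-1,2)*1000).round(1).tolist())
E
```

```text
[ 0.48001309  0.13302911 -0.06186246] [[0.3, -0.6], [-0.2, -0.3], [0.9, 1.2], [0.5, 1.1], [-0.3, -0.7], [-0.6, -0.7], [1.1, 1.1], [-0.4, 0.1], [1.0, -0.0], [-1.0, 0.4], [2.0, -1.4], [-0.2, 0.2], [0.3, -1.2], [-2.2, -0.4], [-1.0, 0.6], [-0.0, 0.7]]
```

step_arm(series=[[[-0.04, 0.48, -0.93, 0, 0, 0], [-0.04, 0.48, -0.93, 0, 0, 0], [-0.04, 0.48, -0.93, 0, 0, 0], [-0.04, 0.48, -0.93, 0, 0, 0]]])

```text
time_s: 6.4
eef_pos: [0.5196, 0.0741, 0.1642]
orientation: [0.447, -0.546, 0.449, 0.548]
contact_force: [0.8, 0.7, -0.2]
width: 0.0855
```

step_arm(series=[[[-0.04, 0.48, -0.93, 0, 0, 0], [-0.04, 0.48, -0.93, 0, 0, 0], [-0.04, 0.48, -0.93, 0, 0, 0], [-0.04, 0.48, -0.93, 0, 0, 0]]])

```text
time_s: 6.73
eef_pos: [0.4919, -0.0258, 0.1683]
orientation: [0.447, -0.546, 0.449, 0.548]
contact_force: [-0.2, 0.2, -0.3]
width: 0.0853
```

step_arm(series=[[[-0.04, 0.48, -0.93, 0, 0, 0], [-0.04, 0.48, -0.93, 0, 0, 0], [-0.04, 0.48, -0.93, 0, 0, 0], [-0.04, 0.48, -0.93, 0, 0, 0]]])

```text
time_s: 7.07
eef_pos: [0.4644, -0.126, 0.1725]
orientation: [0.447, -0.547, 0.448, 0.548]
contact_force: [-0.1, 0.5, -0.2]
width: 0.0856
```

step_arm(series=[[[0, 0, 0, -0.08, 0, 0], [0, 0, 0, -0.16, 0, 0], [0, 0, 0, -0.24, 0, 0], [0, 0, 0, -0.32, 0, 0], [0, 0, 0, -0.4, 0, 0], [0, 0, 0, -0.48, 0, 0], [0, 0, 0, -0.56, 0, 0], [0, 0, 0, -0.63, 0, 0]]])

```text
time_s: 7.73
eef_pos: [0.466, -0.1229, 0.1724]
orientation: [0.146, -0.691, 0.146, 0.692]
contact_force: [-0.3, 0.3, 0.2]
width: 0.0856
```

```bash
python3 - <<'E'
from h import *
from cell import env
d=env.get_image("wrist");cv2.imwrite(f"pics/w9.png",d["img"]);np.savez("pics/w9.npz",**d)
s=env.read_state(); print(s["time_s"],s["eef_pos"],psi(s),s["q"],s["contact_force"],s["width"])
print(goto(s,[.442,-.225,.13],4.31-2*np.pi))
E
```

```text
7.7833 [ 0.46604122 -0.12286936  0.17245836] -1.9840892601473465 [ 7.99923864e-02  1.98196644e-01 -4.19351464e-01 -3.43810271e-04
 -9.54453752e-01  1.07770972e+00] [ 0.37956728  0.03926653 -0.57929201] 0.08547036158349319
(array([ 0.425,  1.032, -0.191]), array([-0.007,  0.001, -0.   ]))
```

View pics/w9.png

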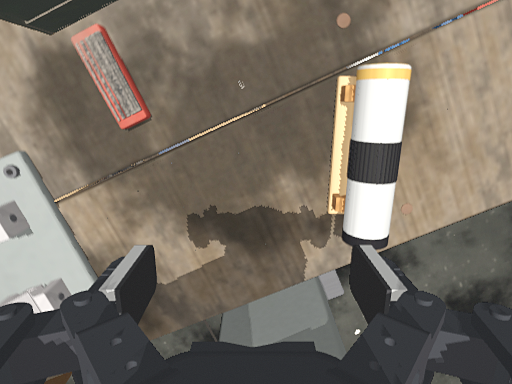

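```bash
python3 - <<'E'
from h import *
d=load("pics/w9.npz"); crop(d,325,55,425,260,2.9,"pics/w9c.png")
E
```

```text
(no output)
```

View pics/w9c.png

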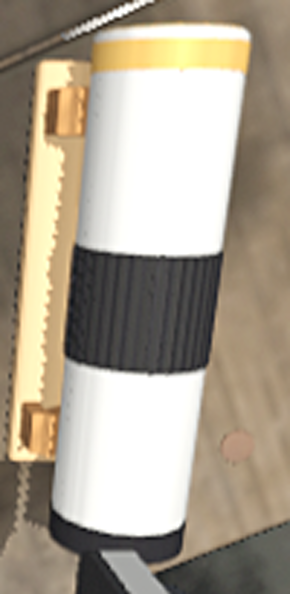

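```bash
python3 - <<'E'
from h import *
d=load("pics/w9.npz")
px=lambda p:(325+(p[0]+.5)/2.9-.5,55+(p[1]+.5)/2.9-.5)
R=lambda p:(lambda r:r/np.linalg.norm(r))(ray(d,*px(p))[1])
o=d["world_from_camera"][:3,3]
nl=np.cross(R((90,75)),R((52,515)));nl/=np.linalg.norm(nl)
nr=np.cross(R((248,75)),R((186,520)));nr/=np.linalg.norm(nr)
# bisector plane
m=nl+nr; m/=np.linalg.norm(m)
ang=np.arccos(abs(nl@nr)); 
dirv=np.cross(m,[0,0,1]);dirv/=np.linalg.norm(dirv); dirv*=np.sign(dirv[0]); print("yaw",np.arctan2(dirv[1],dirv[0]),"dist from radius",.02/np.sin(ang/2))
g=np.cross(nl,nr);g/=np.linalg.norm(g);print("axis dir from tangents",g)
for nm,p in dict(band=(143.3,306),bandL=(71,301),bandR=(215.5,310.5)).items(): print(nm,onz(d,*px(p),.037).round(4))
# point on axis: intersect ray(band) in mid plane
r=R((143.3,306)); r-=m*(m@r); print(o+r*(.0365-o[2])/r[2])
E
```

```text
yaw -0.4274293249779546 dist from radius 0.29038822090949346
axis dir from tangents [-0.91803454  0.39100007 -0.06581436]
band [ 0.4403 -0.2263  0.037 ]
bandL [ 0.4504 -0.2071  0.037 ]
bandR [ 0.4302 -0.2455  0.037 ]
[ 0.44040861 -0.2258055   0.0365    ]
```

```bash
python3 - <<'E'
from h import *
from cell import env
s=env.read_state(); print(s["eef_pos"],psi(s))
print(goto(s,[.4405,-.226,.10],-1.999))
E
```

```text
[ 0.46604122 -0.12286936  0.17245836] -1.9840892601473465
(array([ 0.725,  1.047, -0.181]), array([ 0.01 ,  0.001, -0.   ]))
```

step_arm(series=[[[0.1, 0.3, -0.05, 0.01, 0, 0], [0.3, 0.7, -0.12, 0.01, 0, 0], [0.6, 1.0, -0.18, 0.01, 0, 0], [0.72, 1.0, -0.18, 0.01, 0, 0], [0.72, 1.0, -0.18, 0.01, 0, 0], [0.72, 1.0, -0.18, 0.01, 0, 0]]])

```text
time_s: 8.28
eef_pos: [0.441, -0.2222, 0.1004]
orientation: [0.154, -0.689, 0.154, 0.691]
contact_force: [-0.2, -0.3, 0.6]
width: 0.0854
```

```bash
python3 - <<'E'
from h import *
from cell import env
d=env.get_image("wrist");cv2.imwrite(f"pics/w10.png",d["img"]);np.savez("pics/w10.npz",**d)
s=env.read_state(); print(s["time_s"],s["eef_pos"],psi(s),s["q"])
print(goto(s,[.4405,-.226,.015],-1.999))
E
```

```text
8.3333 [ 0.44202272 -0.22198963  0.10153357] -2.00837936365667 [-1.36220170e-01  3.07903240e-01 -4.82535410e-01  5.10315359e-04
 -7.80134949e-01  1.26907080e+00]
(array([ 0.865,  0.043, -0.003]), array([-0.006, -0.   , -0.   ]))
```

View pics/w10.png

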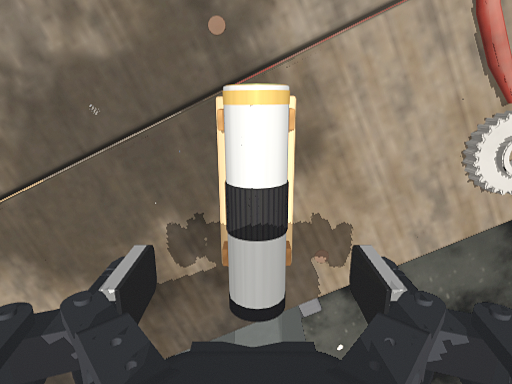

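```bash
python3 - <<'E'
from h import *
d=load("pics/w10.npz")
hsv=cv2.cvtColor(d["img"],cv2.COLOR_BGR2HSV)
S,V=hsv[...,1].astype(int),hsv[...,2].astype(int)
L=[];Rr_=[]
for v in list(range(120,178,6))+list(range(262,290,4)):
    m=(S[v]<40)&(V[v]>110); x=np.nonzero(m[215:300])[0]+215; L.append((x.min()-.5,v));Rr_.append((x.max()+.5,v))
print(L,Rr_)
o=d["world_from_camera"][:3,3]
def pn(pts):
    r=np.array([ray(d,*p)[1] for p in pts]); n=np.linalg.svd(r)[2][2]; return n
nl,nr=pn(L),pn(Rr_); nr*=np.sign(nl@nr); m=nl+nr; m/=np.linalg.norm(m)
dv=np.cross(m,[0,0,1]);dv/=np.linalg.norm(dv);dv*=np.sign(dv[0]);print("yaw",np.arctan2(dv[1],dv[0]))
col=lambda v:(np.interp(v,[p[1] for p in L],[p[0] for p in L])+np.interp(v,[p[1] for p in Rr_],[p[0] for p in Rr_]))/2
for vv in (183,233,208): 
    r=ray(d,col(vv),vv)[1]; print(vv,col(vv),(o+r*(.037-o[2])/r[2]).round(4))
crop(d,210,170,305,250,6,"pics/w10c.png")
E
```

```text
[(np.float64(223.5), 120), (np.float64(223.5), 126), (np.float64(224.5), 132), (np.float64(224.5), 138), (np.float64(224.5), 144), (np.float64(224.5), 150), (np.float64(225.5), 156), (np.float64(225.5), 162), (np.float64(225.5), 168), (np.float64(225.5), 174), (np.float64(228.5), 262), (np.float64(228.5), 266), (np.float64(228.5), 270), (np.float64(228.5), 274), (np.float64(228.5), 278), (np.float64(228.5), 282), (np.float64(228.5), 286)] [(np.float64(288.5), 120), (np.float64(288.5), 126), (np.float64(287.5), 132), (np.float64(287.5), 138), (np.float64(287.5), 144), (np.float64(287.5), 150), (np.float64(287.5), 156), (np.float64(287.5), 162), (np.float64(286.5), 168), (np.float64(286.5), 174), (np.float64(285.5), 262), (np.float64(285.5), 266), (np.float64(285.5), 270), (np.float64(285.5), 274), (np.float64(285.5), 278), (np.float64(284.5), 282), (np.float64(284.5), 286)]
yaw -0.43169347850348283
183 256.10227272727275 [ 0.4547 -0.2315  0.037 ]
233 256.6704545454545 [ 0.4227 -0.217   0.037 ]
208 256.3863636363636 [ 0.4391 -0.2244  0.037 ]
```

View pics/w10c.png

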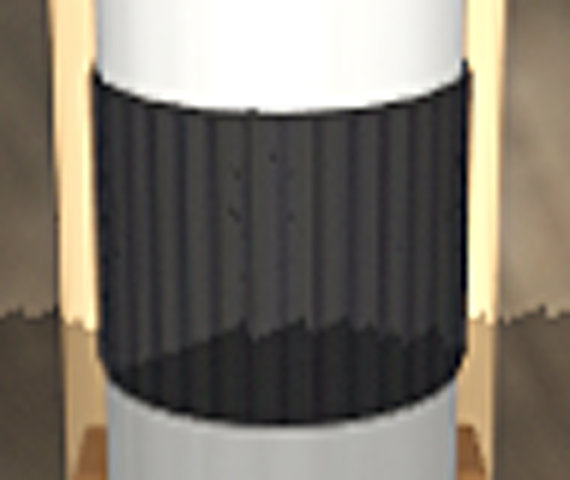

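step_arm(series=[[[0.1, 0.04, 0, 0, 0, 0], [0.35, 0.04, 0, 0, 0, 0], [0.6, 0.04, 0, 0, 0, 0], [0.8, 0.04, 0, 0, 0, 0], [0.86, 0.04, 0, 0, 0, 0], [0.86, 0.04, 0, 0, 0, 0]]])

```text
time_s: 8.83
eef_pos: [0.4399, -0.2252, 0.0151]
orientation: [0.153, -0.69, 0.153, 0.691]
contact_force: [-0.4, 0.2, -0.5]
width: 0.0854
```

step_arm(series=[[[0, 0, 0, 0, 0, 0], [0, 0, 0, 0, 0, 0], [0, 0, 0, 0, 0, 0], [0, 0, 0, 0, 0, 0], [0, 0, 0, 0, 0, 0], [0, 0, 0, 0, 0, 0], [0, 0, 0, 0, 0, 0]]], gripper=0)

```text
time_s: 9.42
eef_pos: [0.4411, -0.2254, 0.0171]
orientation: [-0.154, 0.692, -0.153, -0.689]
contact_force: [0.7, 7.1, 7.8]
width: 0.0386
```

```bash
python3 - <<'E'
from h import *
from cell import env
s=env.read_state(); print(s["time_s"],s["eef_pos"],psi(s),s["q"],s["contact_force"],s["wrist_torque"],s["width"])
d=env.get_image("wrist");cv2.imwrite(f"pics/w11.png",d["img"]);np.savez("pics/w11.npz",**d)
E
```

```text
9.4167 [ 0.44114104 -0.22538614  0.01711339] -2.007688684880981 [-1.44239484e-01  4.42576675e-01 -5.62890587e-01 -1.03404295e-03
 -5.61259473e-01  1.27901456e+00] [0.72679084 7.05949164 7.83371409] [ 2.11382149 -0.04395079  0.04678008] 0.038602192411355075
```

View pics/w11.png

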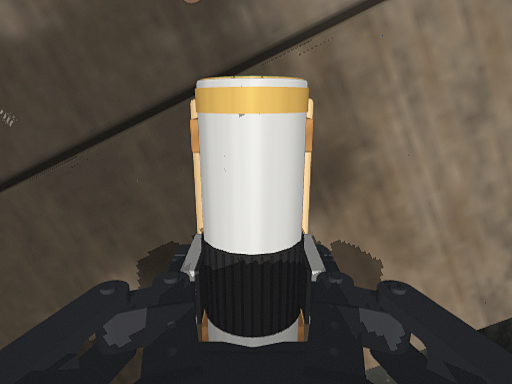

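step_arm(series=[[[-0.1, 0, 0, 0, 0, 0], [-0.3, 0, 0, 0, 0, 0], [-0.55, 0, 0, 0, 0, 0], [-0.8, 0, 0, 0, 0, 0], [-0.95, 0, 0, 0, 0, 0], [-1.0, 0, 0, 0, 0, 0], [-1.0, 0, 0, 0, 0, 0]]])

```text
time_s: 10.05
eef_pos: [0.4399, -0.2262, 0.1167]
orientation: [-0.154, 0.691, -0.154, -0.689]
contact_force: [-0.0, -0.0, -3.0]
width: 0.0384
```

```bash
python3 - <<'E'
from h import *
from cell import env
s=env.read_state(); print(s["time_s"],s["eef_pos"],psi(s),s["q"],s["contact_force"],s["wrist_torque"],s["width"])
print(goto(s,[.4805,.1332,.115],-1.629), goto(s,[.4805,.1332,.115],psi(s)))
for n in("wrist","scene"):
    d=env.get_image(n);cv2.imwrite(f"pics/{n}12.png",d["img"]);np.savez(f"pics/{n}12.npz",**d)
    if n=="scene": crop(d,240,100,370,220,5,"pics/s12c.png")
E
```

```text
10.05 [ 0.43992422 -0.22616214  0.11665831] -2.008962492740327 [-1.46028764e-01  2.85716709e-01 -4.66539286e-01 -2.69830551e-04
 -8.15217920e-01  1.27884184e+00] [-0.02158511 -0.02095751 -2.98671883] [ 0.02434885 -0.04072587  0.00592006] 0.03838787324023225
(array([ 0.017, -3.426,  1.157]), array([-0.253, -0.002,  0.   ])) (array([ 0.017, -3.426,  1.157]), array([-0.   , -0.002,  0.001]))
```

View pics/wrist12.png

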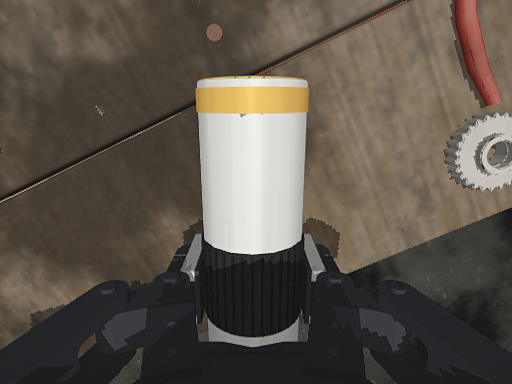

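View pics/s12c.png

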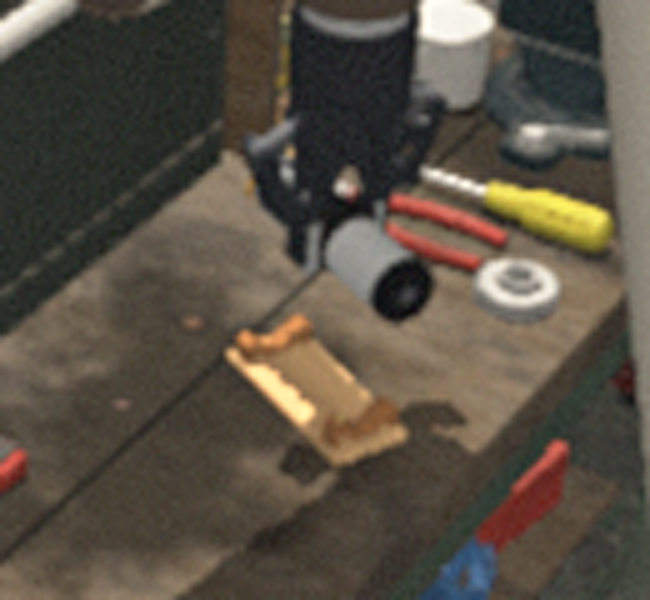

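```bash
python3 - <<'E'
from h import *
from cell import env
s=env.read_state()
d=load("pics/wrist12.npz"); crop(d,185,65,320,255,3.1,"pics/w12c.png")
hsv=cv2.cvtColor(d["img"],cv2.COLOR_BGR2HSV); S,V=hsv[...,1].astype(int),hsv[...,2].astype(int)
L=[];Q=[]
for v in range(118,228,5):
    m=(S[v]<40)&(V[v]>110); x=np.nonzero(m[185:325])[0]+185; L.append((x.min()-.5,v));Q.append((x.max()+.5,v))
print([ (float(a[0]),float(b[0])) for a,b in zip(L,Q)][::5])
o=d["world_from_camera"][:3,3]
def pn(pts): return np.linalg.svd(np.array([ray(d,*p)[1] for p in pts]))[2][2]
nl,nr=pn(L),pn(Q); nr*=np.sign(nl@nr); m=nl+nr; m/=np.linalg.norm(m)
g=np.cross(nl,nr); g/=np.linalg.norm(g); g*=np.sign(g[0]); print("axis",g,"yaw",np.arctan2(g[1],g[0]),"pitch",np.arcsin(g[2]))
dv=np.cross(m,[0,0,1]);dv/=np.linalg.norm(dv);dv*=np.sign(dv[0]);print("yaw level",np.arctan2(dv[1],dv[0]),"expected",psi(s)+np.pi/2)
ang=np.arccos(nl@nr); D=.02/np.sin(ang/2); 
# axis point: from o, perpendicular to g in plane m, distance D
per=np.cross(g,m); per/=np.linalg.norm(per); per*=-np.sign(per[2]); print("axis pt",o+per*D, "eef",s["eef_pos"])
for v in (80,84,88):
    r=ray(d,252,v)[1]; p=o+r*(s["eef_pos"][2]+.021-o[2])/r[2]; print(v,p, "along",(p-s["eef_pos"])[:2]@dv[:2],"lat",(p-s["eef_pos"])[:2]@[-dv[1],dv[0]])
E
```

```text
[(197.5, 306.5), (199.5, 305.5), (200.5, 304.5), (201.5, 303.5), (202.5, 302.5)]
axis [ 0.9064856  -0.42218148 -0.00683093] yaw -0.43586129664110596 pitch -0.006830987938514852
yaw level -0.43587856746882236 expected -0.4384805188013958
axis pt [ 0.50098068 -0.25488891  0.13478991] eef [ 0.43847907 -0.22580333  0.11448732]
80 [ 0.50826539 -0.25831806  0.13548732] along 0.07698921001655831 lat -1.0312038678798427e-05
84 [ 0.50702318 -0.25773339  0.13548732] along 0.07561628995875382 lat -4.782177371920168e-06
88 [ 0.50577317 -0.25714505  0.13548732] along 0.07423475832509051 lat 7.823697273559875e-07
```

View pics/w12c.png

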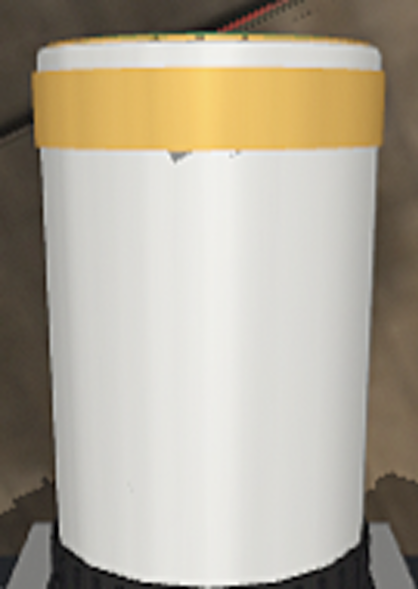

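step_arm(series=[[[0, -0.2, 0.07, 0, 0, 0], [0, -0.5, 0.17, 0, 0, 0], [0, -0.8, 0.27, 0, 0, 0], [0, -0.86, 0.29, 0, 0, 0]]])

```text
time_s: 10.48
eef_pos: [0.4488, -0.1332, 0.1137]
orientation: [0.153, -0.689, 0.153, 0.692]
contact_force: [0.0, -0.4, -3.2]
width: 0.0385
```

step_arm(series=[[[0, -0.2, 0.07, 0, 0, 0], [0, -0.5, 0.17, 0, 0, 0], [0, -0.8, 0.27, 0, 0, 0], [0, -0.86, 0.29, 0, 0, 0]]])

```text
time_s: 10.82
eef_pos: [0.4598, -0.043, 0.1141]
orientation: [0.152, -0.69, 0.153, 0.691]
contact_force: [0.5, -0.3, -1.6]
width: 0.0388
```

step_arm(series=[[[0, -0.2, 0.07, 0, 0, 0], [0, -0.5, 0.17, 0, 0, 0], [0, -0.8, 0.27, 0, 0, 0], [0, -0.86, 0.29, 0, 0, 0]]])

```text
time_s: 11.15
eef_pos: [0.4706, 0.0472, 0.1143]
orientation: [0.152, -0.69, 0.153, 0.691]
contact_force: [1.2, -0.2, -2.9]
width: 0.0384
```

step_arm(series=[[[0, 0, 0, -0.07, 0, 0], [0, 0, 0, -0.14, 0, 0], [0, 0, 0, -0.21, 0, 0], [0, 0, 0, -0.253, 0, 0], [0, 0, 0, -0.253, 0, 0], [0, 0, 0, -0.253, 0, 0]]])

```text
time_s: 11.65
eef_pos: [0.4693, 0.0439, 0.1143]
orientation: [0.021, -0.706, 0.022, 0.708]
contact_force: [0.5, -0.6, -2.6]
width: 0.0378
```

```bash
python3 - <<'E'
from h import *
from cell import env
s=env.read_state(); print(s["time_s"],s["eef_pos"],psi(s),s["q"],s["contact_force"],s["wrist_torque"],s["width"])
print(goto(s,[.4805,.1332,.115],-1.629))
for n in("wrist","top"):
    d=env.get_image(n);cv2.imwrite(f"pics/{n}13.png",d["img"]);np.savez(f"pics/{n}13.npz",**d)
E
```

```text
11.65 [0.46934426 0.04387697 0.11431209] -1.631454649291203 [ 4.38932362e-01  2.55681253e-01 -5.19162128e-01 -2.76326823e-04
 -7.98385571e-01  1.07139762e+00] [ 0.50548314 -0.62072307 -2.56439063] [-0.0271511   0.003974   -0.01840729] 0.03782857108494019
(array([-0.008, -0.898, -0.057]), array([-0.002,  0.001, -0.001]))
```

View pics/wrist13.png

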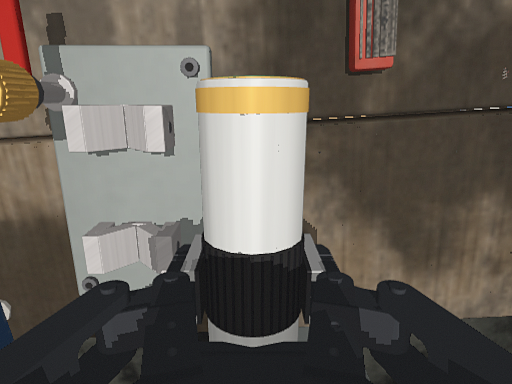

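```bash
python3 - <<'E'
from h import *
d=load("pics/wrist13.npz"); crop(d,30,35,220,300,2.25,"pics/w13c.png")
im=cv2.imread("pics/w13c.png");print(im.shape)
E
```

```text
(596, 428, 3)
```

View pics/w13c.png

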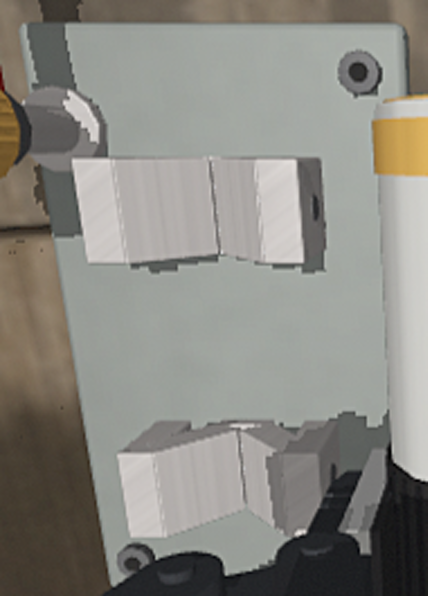

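```bash
python3 - <<'E'
from h import *
from cell import env
from scipy.optimize import least_squares
d=load("pics/wrist13.npz")
L=[(72,158,.06,.032,.042),(112,158,.06,.02,.042),(258,160,.06,-.02,.042),(303,158,.06,-.032,.042),(90,263,.03,.032,.042),(126,262,.03,.02,.042),(305,263,.03,-.032,.042),(212,158,.06,0,.022),(221,254,.03,0,.022),(119,452,-.03,.032,.042),(156,453,-.03,.02,.042),(135,536,-.06,.032,.042),(166,536,-.06,.02,.042),(238,431,-.03,0,.022),(245,505,-.06,0,.022),(22,24,.1,.06,.012),(407,24,.1,-.06,.012)]
A=np.array(L); P=np.array([onz(d,30+(a[0]+.5)/2.25-.5,35+(a[1]+.5)/2.25-.5,a[4]) for a in L])[:,:2]
def f(x):
    c,s=np.cos(x[2]),np.sin(x[2]); return (A[:,2:4]@np.array([[c,s],[-s,c]])+x[:2]-P).ravel()
r=least_squares(f,[.483,.133,-.055],loss="soft_l1",f_scale=.001); print(r.x, (f(r.x).reshape(-1,2)*1000).round(1).tolist())
s=env.read_state();print(s["eef_pos"],psi(s)+np.pi/2); print(goto(s,[.4805,.1332,.115],-1.629))
E
```

```text
[ 0.48001578  0.13254807 -0.06712079] [[0.1, -0.2], [0.0, -0.9], [0.4, 0.2], [-0.1, 1.0], [-0.1, 0.4], [-0.5, -0.9], [-0.4, -0.5], [0.3, -0.3], [-0.0, -0.4], [-0.1, 0.7], [0.2, 0.3], [-0.3, 1.9], [-0.5, 0.0], [0.6, -0.7], [-1.4, -0.7], [1.2, 1.7], [0.4, -0.1]]
[0.46964845 0.04407159 0.11471895] -0.06008496891913895
(array([-0.003, -0.896, -0.055]), array([-0.001,  0.001, -0.   ]))
```

step_arm(series=[[[0, -0.2, -0.02, 0.002, 0, 0], [0, -0.45, -0.03, 0.002, 0, 0], [0, -0.7, -0.05, 0.002, 0, 0], [0, -0.85, -0.05, 0.002, 0, 0], [0, -0.89, -0.05, 0.002, 0, 0], [0, -0.89, -0.05, 0.002, 0, 0], [0, -0.89, -0.05, 0.002, 0, 0]]])

```text
time_s: 12.33
eef_pos: [0.4797, 0.1325, 0.115]
orientation: [0.022, -0.706, 0.022, 0.707]
contact_force: [-1.4, -1.5, -2.3]
width: 0.0383
```

```bash
python3 - <<'E'
from h import *
from cell import env
s=env.read_state(); print(s["time_s"],s["eef_pos"],psi(s),s["contact_force"],s["wrist_torque"],s["width"])
print(goto(s,[.4802,.133,.040],-.062-np.pi/2))
for n in("wrist","scene"):
    d=env.get_image(n);cv2.imwrite(f"pics/{n}14.png",d["img"]);np.savez(f"pics/{n}14.npz",**d)
    if n=="scene": crop(d,150,160,290,280,5.5,"pics/s14c.png")
E
```

```text
12.3333 [0.47968518 0.13252137 0.11497744] -1.6325330076891005 [-1.3979631  -1.50602047 -2.30699148] [-0.02178459  0.0764126   0.07860089] 0.03830794008445436
(array([ 0.75 , -0.006, -0.006]), array([ 0.   ,  0.001, -0.   ]))
```

View pics/wrist14.png

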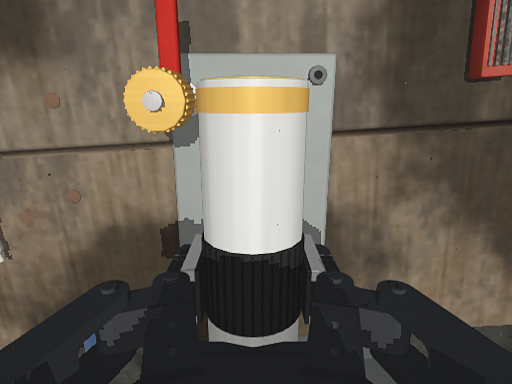

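View pics/s14c.png

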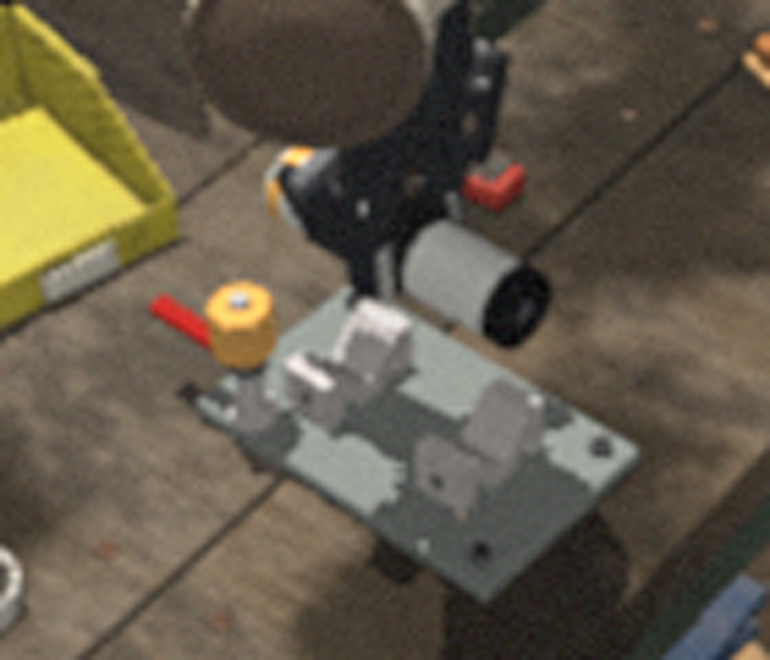

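step_arm(series=[[[0.15, 0, 0, 0, 0, 0], [0.35, 0, 0, 0, 0, 0], [0.55, 0, 0, 0, 0, 0], [0.7, 0, 0, 0, 0, 0], [0.75, 0, 0, 0, 0, 0], [0.75, 0, 0, 0, 0, 0], [0.75, 0, 0, 0, 0, 0]]])

```text
time_s: 13.02
eef_pos: [0.4806, 0.1327, 0.0408]
orientation: [-0.022, 0.707, -0.022, -0.707]
contact_force: [0.2, 0.4, -1.4]
width: 0.0384
```

```bash
python3 - <<'E'
from h import *
from cell import env
s=env.read_state(); print(s["time_s"],s["eef_pos"],psi(s),s["contact_force"],s["wrist_torque"],s["width"])
print(goto(s,[.4802,.133,.030],-.062-np.pi/2))
for n in("wrist","scene"):
    d=env.get_image(n);cv2.imwrite(f"pics/{n}15.png",d["img"]);np.savez(f"pics/{n}15.npz",**d)
    if n=="scene": crop(d,150,160,290,280,5.5,"pics/s15c.png")
E
```

```text
13.0167 [0.48063117 0.13272887 0.04076952] -1.632488421829061 [ 0.23004683  0.42089577 -1.35542976] [ 0.0027862  -0.02449039 -0.02732011] 0.038424697950232976
(array([ 0.108, -0.002,  0.005]), array([ 0., -0.,  0.]))
```

View pics/s15c.png

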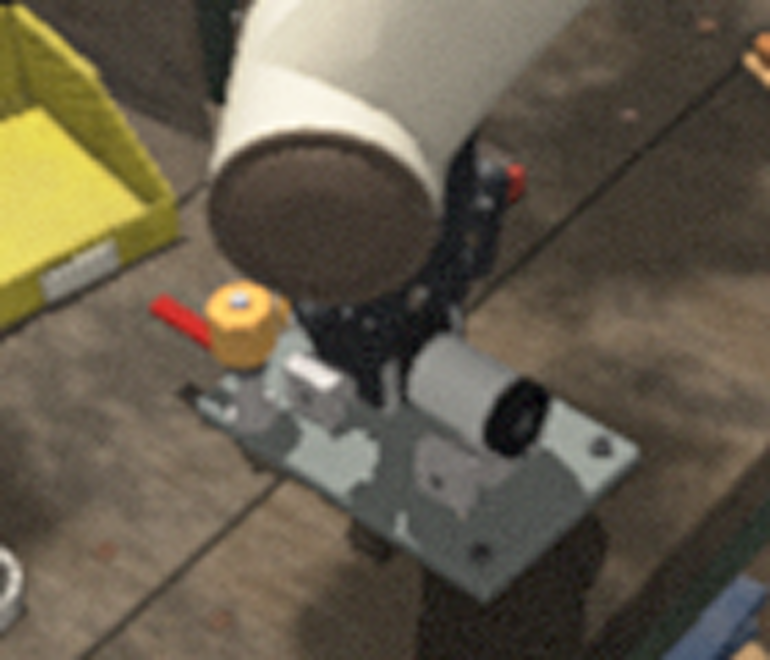

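View pics/wrist15.png

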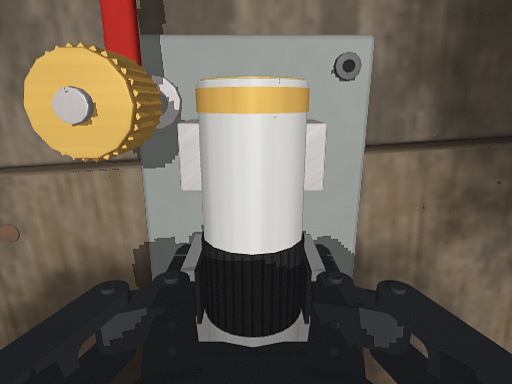

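step_arm(series=[[[0.03, 0, 0, 0, 0, 0], [0.06, 0, 0, 0, 0, 0], [0.08, 0, 0, 0, 0, 0], [0.08, 0, 0, 0, 0, 0], [0.08, 0, 0, 0, 0, 0]]])

```text
time_s: 13.53
eef_pos: [0.4801, 0.133, 0.0322]
orientation: [0.022, -0.707, 0.022, 0.707]
contact_force: [0.3, 0.4, -2.0]
width: 0.0383
```

step_arm(series=[[[0.01, 0, 0, 0, 0, 0], [0.015, 0, 0, 0, 0, 0], [0.015, 0, 0, 0, 0, 0], [0.015, 0, 0, 0, 0, 0]]])

```text
time_s: 13.87
eef_pos: [0.4804, 0.1331, 0.0311]
orientation: [-0.022, 0.707, -0.022, -0.707]
contact_force: [-1.2, -0.5, 1.9]
width: 0.0385
```

step_arm(series=[[[0.01, 0, 0, 0, 0, 0], [0.01, 0, 0, 0, 0, 0], [0.01, 0, 0, 0, 0, 0], [0.01, 0, 0, 0, 0, 0]]])

```text
time_s: 14.2
eef_pos: [0.4804, 0.1331, 0.031]
orientation: [-0.022, 0.707, -0.022, -0.707]
contact_force: [-3.1, -0.2, 8.5]
width: 0.0384
```

step_arm(series=[[[0.005, 0, 0, 0, 0, 0], [0.005, 0, 0, 0, 0, 0], [0.005, 0, 0, 0, 0, 0], [0.005, 0, 0, 0, 0, 0]]])

```text
time_s: 14.53
eef_pos: [0.4804, 0.1331, 0.031]
orientation: [-0.022, 0.707, -0.022, -0.706]
contact_force: [-4.1, -0.0, 12.4]
width: 0.0387
```

```bash
python3 - <<'E'
from h import *
from cell import env
s=env.read_state(); print(s["time_s"],s["eef_pos"],psi(s),s["contact_force"],s["wrist_torque"],s["width"])
E
```

```text
14.5333 [0.48040544 0.1331445  0.03097054] -1.631898999068114 [-4.0884157  -0.01821206 12.43241155] [-0.16503242  1.20344328 -0.23929823] 0.03874638834293431
```

step_arm(series=[[[0.005, 0, 0.004, 0, 0, 0], [0.005, 0, 0.004, 0, 0, 0], [0.005, 0, 0.004, 0, 0, 0], [0.005, 0, 0.004, 0, 0, 0], [0.005, 0, 0.004, 0, 0, 0]]])

```text
time_s: 14.95
eef_pos: [0.4804, 0.1331, 0.0309]
orientation: [-0.022, 0.707, -0.021, -0.706]
contact_force: [-4.5, -1.2, 15.4]
width: 0.0387
```

```bash
python3 - <<'E'
from h import *
from cell import env
F=[];t=[]
for i in range(3):
  for n in("wrist","scene","top"):
    d=env.get_image(n); s=env.read_state(); F.append(s["contact_force"]);t.append(s["wrist_torque"])
    if i==0:
        cv2.imwrite(f"pics/{n}16.png",d["img"]);np.savez(f"pics/{n}16.npz",**d)
        if n=="scene": crop(d,150,160,290,280,5.5,"pics/s16c.png")
F=np.array(F);print(F.round(1).tolist(),F.mean(0),np.mean(t,0),s["eef_pos"],s["time_s"],s["width"])
E
```

```text
[[-4.4, -1.0, 15.4], [-4.1, -2.6, 15.0], [-4.1, -0.6, 15.3], [-4.0, -1.6, 14.7], [-4.4, -1.7, 13.8], [-4.1, -1.6, 13.9], [-4.3, -0.3, 14.6], [-4.1, -1.2, 14.5], [-3.9, -0.4, 15.0]] [-4.16762451 -1.20855534 14.68496498] [-0.38999825  1.16183509 -0.23229786] [0.48040072 0.13316541 0.03091775] 15.4 0.03845234905836291
```

View pics/wrist16.png

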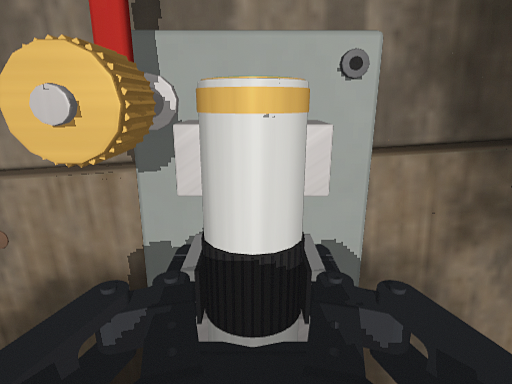

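View pics/s16c.png

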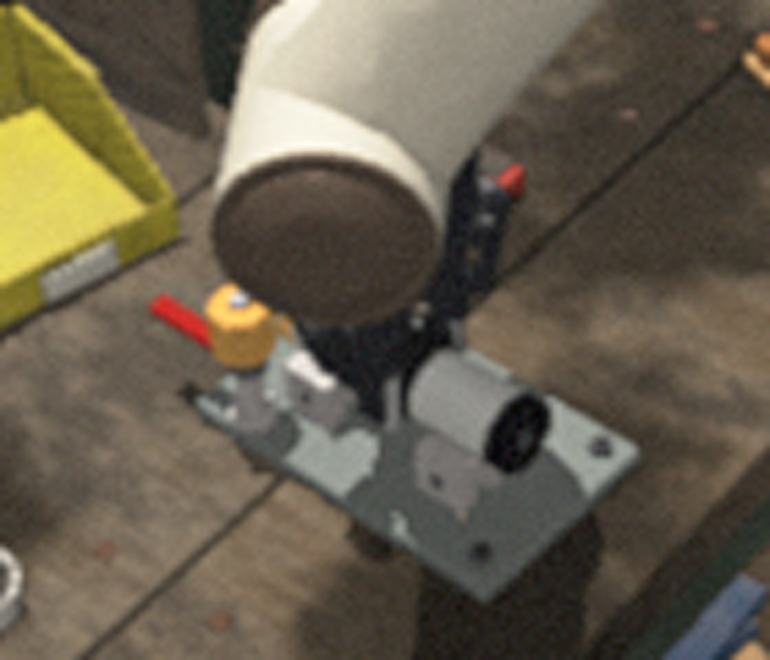

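```bash
python3 - <<'E'
from h import *
from cell import env
d=load("pics/wrist16.npz"); crop(d,165,65,345,205,4,"pics/w16c.png")
d2=load("pics/scene16.npz"); crop(d2,215,215,260,260,13,"pics/s16d.png")
hsv=cv2.cvtColor(d["img"],cv2.COLOR_BGR2HSV); S,V=hsv[...,1].astype(int),hsv[...,2].astype(int)
L=[];Q=[]
for v in list(range(200,228,3)):
    m=(S[v]<40)&(V[v]>165); x=np.nonzero(m[190:315])[0]+190; L.append((x.min()-.5,v));Q.append((x.max()+.5,v))
print(L[::4],Q[::4])
# keeper
keeper(d); keeper(d2)
E
```

```text
[(np.float64(208.5), 200), (np.float64(208.5), 212), (np.float64(209.5), 224)] [(np.float64(302.5), 200), (np.float64(301.5), 212), (np.float64(301.5), 224)]
tip r 0.03255738592847472 keeper by tip 1.5151109289778952 by line 1.6773224502677953
```

View pics/w16c.png

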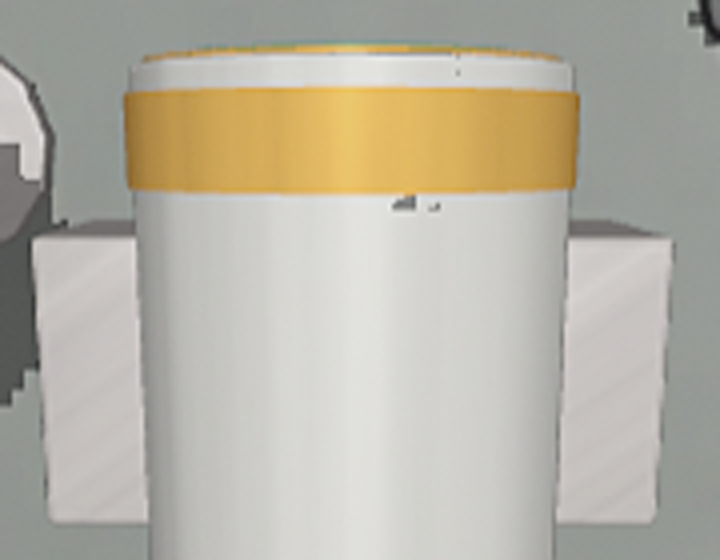

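View pics/s16d.png

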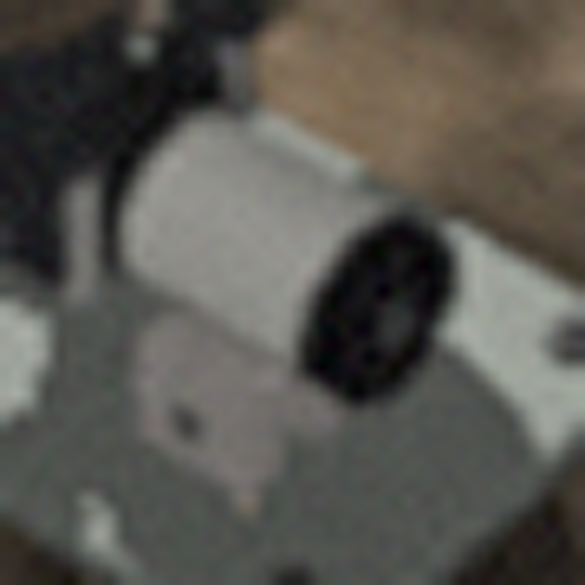

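```bash
python3 - <<'E'
from h import *
d=load("pics/wrist16.npz")
c=lambda u,v,z: onz(d,165+(u+.5)/4-.5,65+(v+.5)/4-.5,z)[:2]
fl,fr,bl,br=c(33,238,.042),c(673,238,.042),c(50,522,.042),c(656,522,.042)
ay=(fl-fr+bl-br);ay/=np.linalg.norm(ay); ax=np.array([ay[1],-ay[0]]); print("yaw",np.arctan2(ax[1],ax[0]),"width",np.linalg.norm(fl-fr),"len",(fl-bl)@ax,(fr-br)@ax)
mid=(fl+fr+bl+br)/4; cen=mid-ax*.045; print("fixture ctr",cen)
for v in (58,62,66):
    e=(c(130,v,.0515)+c(576,v,.0515))/2; print(v,"glass rel",(e-cen)@ax,(e-cen)@ay)
# cap end from scene: dark ellipse centre
d2=load("pics/scene16.npz"); hsv=cv2.cvtColor(d2["img"],cv2.COLOR_BGR2HSV); m=(hsv[...,2]<62).astype(np.uint8); mm=np.zeros_like(m); mm[228:250,236:252]=m[228:250,236:252]
cc=max(cv2.findContours(mm,0,1)[0],key=cv2.contourArea); el=cv2.fitEllipse(cc); print(el)
C=np.array([.4803,.1331]); a=-.062; ux=np.array([np.cos(a),np.sin(a)])
for x in(-.075,): print("pred cap centre px",proj(d2,[*(C+x*ux),.0503]), "right block corner",proj(d2,[*(C-.06*ux+.032*np.array([-ux[1],ux[0]])),.042]))
crop_el=onz(d2,*el[0],.0503)[:2]; print("cap face centre rel",(crop_el-C)@ux,(crop_el-C)@[-ux[1],ux[0]])
E
```

```text
yaw -0.06233425334940129 width 0.06350034547496103 len 0.029343733687818997 0.029351197595217152
fixture ctr [0.48001657 0.13301191]
58 glass rel 0.07602982246154075 2.3807272180330246e-05
62 glass rel 0.07569305023691748 2.370249041988474e-05
66 glass rel 0.0753557494911902 2.3597542135153584e-05
((243.65879821777344, 238.648681640625), (8.874881744384766, 15.219402313232422), 27.015623092651367)
pred cap centre px [245.87620202 239.36813262] right block corner [233.81524512 245.70577993]
cap face centre rel -0.06868637403960545 0.0017497444525621001
```

```bash
python3 - <<'E'
from cell import env
s=env.read_state(); print(s["time_s"],s["contact_force"],s["width"]); print(env.finish_job()); s=env.read_state(); print(s["time_s"],s["contact_force"],s["eef_pos"])
E
```

```text
15.4 [-3.9154913  -0.359507   15.02528781] 0.03845234905836291
the job is handed in; nothing more can be done
None
the job is handed in; nothing more can be done
```

The job is handed in, at 15.4 s of the 54 s allowed. The keeper finger is clear of the groove, and the barrel lies in it, held and pressed down with about 15 N.

- **Nut:** I gripped it and turned it anticlockwise. The keeper went from about 0.25 to about 1.55 rad, and after I let go the finger still pointed out past the fixture's end.
- **Barrel:** I lifted it by the rubber band and laid it along the groove with the glass end at the nut's end. In the last wrist picture the glass end was 75.5 mm from the fixture's centre (75 is ideal), and the barrel was centred across the groove to well under 1 mm.
- **Press:** the push on the barrel averaged 14.7 N and read 15.0 N at the end. Sideways force across the groove was about 1 N, and little moment was left at the fingers. From this I judge that both sloping sides and both V-blocks bear about equally.

**Checks that disagreed or fell short:**
- About 4 N of force along the groove remained; a small correcting shift did not remove it.
- The gripper height puts the barrel axis near 51 mm, against the stated 50.3 mm. That is within the 2 mm calibration.
- A rough cap-end measurement from the scene camera came out about 6 mm short. I put that down to the outline taking in the side of the cap, and trusted the closer wrist view.
- The final keeper check in the scene picture saw only half the finger, so its 1.5 to 1.7 rad is rough, but it agrees with the earlier reading.

I touched nothing else on the bench.

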